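# Assemble the gear stack on the green column

### The arm

A 6-joint arm with a two-finger parallel gripper is mounted at the origin on the work surface. World frame = base frame: x ahead of the robot, y to its left, z up, the work surface at z = 0. Lengths are in m, angles in rad, forces in N, time in s.
With the tool pointing down it reaches from about 0.275 to 0.85 m from the base axis. Payload 19 kg.
Tool frame: the origin (TCP) lies on the centre line of the jaws, within the pads' length; the fingertips stand 17 mm ahead of it and the grasp point (between the pads) lies 2 mm behind it; x points along the fingers, y is the direction in which the jaws open and shut, and the axes are right-handed (so a half turn about x gives the same grasp; the last joint's range is limited). The gripper opens to 85 mm and grips with 20 to 120 N. Pads are 22 mm wide; open, the fingers measure 114 mm over their backs; the gripper's body (76 mm by 85 mm) begins 54 mm behind the grasp point. The pads swing forward as they close: fully open they stand 13 mm farther back than shut.
Start: joints at [1.154, 0.15, 1.437, -0, 1.554, -0.134], TCP at [0.16, 0.552, 0.248] pointing down, gripper open.
Joint ranges: [-2.8, 2.8], [-0.68, 2.1], [0.12, 2.68], [-1.39, 4.53], [0.16, 2.79], [-2.81, 2.81]. Speed limits (rad/s): [1.89, 1.89, 2.22, 3.01, 3.01, 3.01].

### API

Orientations are given as a unit quaternion [x, y, z, w].
In Python, from plant import * gives the robot as it stands.
- The arm moves only by the tool play_rows, never from a script. Its argument "moves" is a list of rows, each an object with "claw": the opening, from 0 (shut) to 1 (fully open); "dp": the shift along the tool's x, y, z normalised to -1 to 1, where 1 is 500 mm, a list of three; "delta_rot": the turn, a rotation vector about the tool's x, y, z normalised to -1 to 1, where 1 is pi/2 rad, a list of three. A call has 1 to 5 rows; each row is the pose to reach, as a shift and turn from the pose commanded when the call began, along the tool's axes at that moment; what a row does not reach only later rows make up. A row lasts 1/8 s, in which the tool goes at most 62.5 mm and 10.7 degrees, less where a joint would pass 70% of its speed; a pose out of reach is approached as far as the arm can. A call with a number of a shift or a turn outside -1 to 1 is refused whole. A call with a gripper value outside its range is refused whole. The fingers move at their own pace and stop on an object; the grip force is fixed at half the most. Time passes only in rows, so rows that repeat a pose let the fingers close. It gives the time, the measured TCP pose, the force and the opening at its end, in the units of the state.
- get_state(): the state, without advancing time (a new reading comes with each control period).
- capture(name): name is "scene" or "top" or "wrist"; returns the picture (420x560x3 uint8, red, green, blue); there is no depth.
- camera_params(name): a dict with "fx", "fy", "cx", "cy" (pixels), "k1" (the pictures are not rectified: a ray, as slopes to the right and down, at radius r is drawn at 1 + k1 r^2 times it, then the intrinsics apply), "rvec" (rotation vector, rad) and "tvec" (3), from world to camera coordinates, as OpenCV has them. Camera axes: x right, y down, z forward; pixel columns grow to the right and rows downward; lengths in m; the calibration is good to about 2 mm. A picture is of the moment at which its call begins: read the wrist's pose just before it. camera_params takes no time and is no camera call; for the wrist camera it gives the pose at the moment of the call.
- hand_in(): hands the job in, once; it reports no verdict.
The state is a dict: "time_s": time; "joints": joint angles; "joint_velocities": joint speeds; "joint_torque": joint torques, N m; "eef_pos": TCP position; "ee_rot": TCP orientation; "wrist_force": force on the tool from outside, world axes, zero at the start; "wrist_torque": the same for the moment, N m; "grip_width": opening from 0.0 (shut) to 1.0 (fully open).
Only numpy, scipy, OpenCV 4.12 (cv2) and the standard library are available. Lean on these libraries where they do the work, as an engineer would, in place of code of your own. Each camera call takes 0.05 s, during which the arm holds its last target.

### The job

Assemble the stack on the steel pin of the green column: first the black gear, then the brass spacer, then the steel bearing with the blue seal, and last the red cap on top, each sitting flat on the one below. Set each one down along the pin and do not let it drop; leave the cream column bare and the hammer, the wrench and the aluminium block where they lie.

Things in the scene. Friction and masses are not known exactly. Their poses are not given: they have to be found in the camera images.
- gear: black toothed gear wheel, a flat ring 58 mm outside diameter over the teeth (grip it across the teeth), 14 mm thick, plain through bore 26 mm diameter, about 0.2 kg. Lies flat on the bench at the start. Origin: centre of its underside; z up along its axis.
- spacer: brass-yellow plain ring, 40 mm outside diameter, 14 mm thick, through bore 26 mm diameter, about 0.08 kg. Lies flat on the bench at the start. Origin: centre of its underside; z up along its axis.
- bearing: bright steel ball bearing with a blue seal ring on its top face, 52 mm outside diameter, 12 mm thick, through bore 26 mm diameter, about 0.13 kg. Lies flat on the bench at the start. Origin: centre of its underside; z up along its axis.
- cap: red round cap, 46 mm outside diameter, 22 mm tall, closed on top with a grey disc in the middle; in its underside a round recess 26 mm diameter and 14 mm deep, open downwards, that goes over the end of the pin. About 0.07 kg. Lies recess down on the bench at the start. Origin: centre of its underside; z up along its axis.
- green_column: target: light green column bolted to the bench, immovable: flange 100 mm diameter, 12 mm thick; body tapering from 68 mm diameter to 44 mm at a flat shoulder 70 mm above the bench; on it an upright steel pin 20 mm diameter, straight up to 112 mm, then a cone to 10 mm diameter at its top, 120 mm above the bench. Origin: centre of the underside, straight below the pin; z up.
- cream_column: not to be used: cream-yellow column bolted to the bench, immovable: flange 100 mm diameter, 12 mm thick; body tapering from 68 mm diameter to 44 mm at a flat shoulder 70 mm above the bench; on it an upright steel pin 20 mm diameter, straight up to 112 mm, then a cone to 10 mm diameter at its top, 120 mm above the bench. Origin: centre of the underside, straight below the pin; z up.
- hammer: bystander: a hammer lying on the bench to the robot's left of the work, 260 mm long and 26 mm high. Origin: on the bench under the middle of its length, x axis along it towards the head, which is 96 mm wide.
- wrench: bystander: a steel wrench lying on the bench beyond the work, about 180 mm long, 38 mm wide, 8 mm thick. Origin: on the bench under the middle of its length, x axis along it.
- bored_block: bystander: an aluminium block 140 x 80 mm and 40 mm high with two round holes in its top, on the bench to the robot's right of the work. Origin: centre of its underside, its x axis along its length.
Things that resemble listed ones, but are neither listed nor needed, are in the scene too. What is shaped like the gear but turquoise is not meant. Leave any orange or pink look-alike of the green_column alone.

How it is judged:
By the outcome, as a careful person would: the job done as asked, in the order asked, and still so for the second after the job is handed in, with the robot touching nothing.
It also fails if it takes over 115 s, if anything falls off the work surface, if the arm or the gripper's body presses on something with over 40 N, if the wrist force passes 120 N, or if a joint passes its speed limit or range.

## Working session

There is one attempt and no reset: what is moved stays moved. The work goes in short steps, Python scripts to look and compute and a tool call to move; the robot and the scene stay as the last step left them, time stands still between calls to the robot, and variables do not carry over. Pictures are saved under pics/ and viewed, and the job is handed in when it is done.

Besides the shell and the picture viewer there is one more tool, called after ">>>" by a JSON object that holds its "api" and its "payload", one argument or row to a line. play_rows: Moves the arm, as the interface text tells. Scaled input: -1 to 1 covers 500 mm each way for a shift and pi/2 rad each way for a turn. Its arguments: {"type":"object","properties":{"moves":{"type":"array","items":{"type":"object","properties":{"claw":{"type":"number"},"dp":{"type":"array","items":{"type":"number"}},"delta_rot":{"type":"array","items":{"type":"number"}}}}}},"required":["moves"]}

```bash
ls; mkdir -p pics
python3 - <<'E'
from plant import *
import cv2
s=get_state();print(s)
for n in("scene","top","wrist"):
    p=camera_params(n);print(n,p)
    cv2.imwrite(f"pics/{n}0.png",capture(n)[:,:,::-1])
E
```

```text
pics
{'time_s': 0.0, 'joints': array([ 1.15396807e+00,  1.50991946e-01,  1.43800718e+00, -3.38988385e-07,
        1.55381523e+00, -1.34017131e-01]), 'joint_velocities': array([ 0.00094984, -0.00029075, -0.0005492 , -0.00129562, -0.00061142,
        0.00129126]), 'joint_torque': array([ 6.53544084e-04, -7.13039088e+01, -5.70888627e+01, -2.18408434e-05,
        8.68165051e-03,  2.29933568e-05]), 'eef_pos': array([0.16039505, 0.55194452, 0.24768394]), 'ee_rot': array([ 0.09924024,  0.70016629, -0.10007161,  0.69993158]), 'wrist_force': array([ 0.17229136, -0.9828549 ,  0.14069254]), 'wrist_torque': array([-0.02402453, -0.00724539, -0.04162827]), 'grip_width': 0.9975493762589299}
scene {'fx': 517.978249890478, 'fy': 517.978249890478, 'cx': 278.8241373856766, 'cy': 207.55374143966097, 'k1': -0.01588008431157681, 'rvec': array([ 2.41092432,  0.82464932, -0.27138879]), 'tvec': array([-0.4205689 , -0.24960411,  1.787333  ])}
top {'fx': 514.1031291921761, 'fy': 514.1031291921761, 'cx': 278.2533688344441, 'cy': 212.2889077966419, 'k1': -0.044218904367535145, 'rvec': array([ 2.20002301, -2.16177717,  0.04504189]), 'tvec': array([0.00602706, 0.53782221, 1.32070284])}
wrist {'fx': 311.187964455753, 'fy': 311.187964455753, 'cx': 287.50070392259454, 'cy': 211.25506108650322, 'k1': -0.001599036013781835, 'rvec': array([-2.29653819, -1.72412111, -0.27886114]), 'tvec': array([-0.57478709, -0.04017935,  0.3802837 ])}
```

View pics/top0.png

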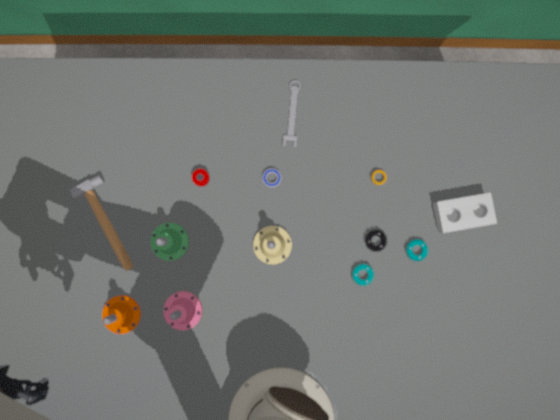

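View pics/scene0.png

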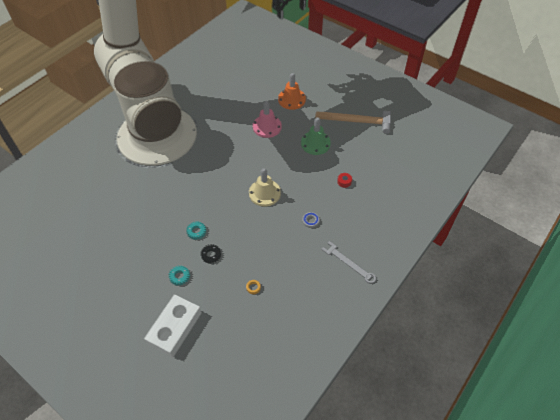

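View pics/wrist0.png

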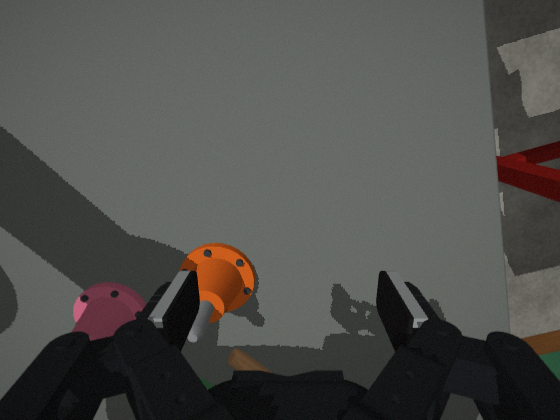

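```bash
cat > h.py <<'E'
from plant import *
import numpy as np, cv2
from scipy.spatial.transform import Rotation as R
def ray(p,uv):
    K=np.array([[p['fx'],0,p['cx']],[0,p['fy'],p['cy']],[0,0,1]])
    # forward model x_d = x(1+k1 r^2)
    n=cv2.undistortPoints(np.array(uv,float).reshape(-1,1,2),K,np.array([p['k1'],0,0,0.])).reshape(-1,2)
    M=cv2.Rodrigues(np.array(p['rvec']))[0]
    d=np.c_[n,np.ones(len(n))]@M
    return -M.T@np.array(p['tvec']),d
def cast(p,uv,z):
    o,d=ray(p,uv); return o+d*((z-o[2])/d[:,2])[:,None]
def proj(p,X):
    K=np.array([[p['fx'],0,p['cx']],[0,p['fy'],p['cy']],[0,0,1]])
    return cv2.projectPoints(np.array(X,float).reshape(-1,1,3),np.array(p['rvec']),np.array(p['tvec']),K,np.array([p['k1'],0,0,0.]))[0].reshape(-1,2)
def blobs(m,amin=25):
    n,l,st,c=cv2.connectedComponentsWithStats(m.astype(np.uint8))
    return [(l==i,st[i],c[i]) for i in range(1,n) if st[i][4]>=amin]
def masks(im):
    hsv=cv2.cvtColor(im,cv2.COLOR_RGB2HSV);H,S,V=[hsv[...,i].astype(int) for i in range(3)]
    return dict(red=((H<5)|(H>174))&(S>170)&(V>60), blue=(H>108)&(H<132)&(S>60)&(V>60),
      brass=(H>14)&(H<30)&(S>130)&(V>70), green=(H>48)&(H<72)&(S>70)&(V>40), black=(V<45),
      cream=(H>18)&(H<32)&(S>50)&(S<140)&(V>90))
E
python3 - <<'E'
from h import *
for n in("top","scene"):
    im=cv2.imread(f"pics/{n}0.png")[:,:,::-1].copy();p=camera_params(n)
    for k,m in masks(im).items():
        for b,st,c in blobs(m):
            ys,xs=np.nonzero(b)
            (hx,hy),hr=cv2.minEnclosingCircle(np.c_[xs,ys].astype(np.float32))
            w=cast(p,[(hx,hy)],0.012)[0]
            if 0.2<w[0]<0.9 and abs(w[1])<.6: print(n,k,st[4],np.round(c,1),'circ',round(hx,1),round(hy,1),round(hr,1),'xy',w.round(4))
im=cv2.imread("pics/top0.png")
cv2.imwrite("pics/topz.png",np.vstack([cv2.resize(im[150:270,140:300],(800,600))]))
cv2.imwrite("pics/topz2.png",cv2.resize(im[150:290,330:510],(800,600),interpolation=cv2.INTER_NEAREST))
E
```

```text
top red 182 [200.4 177. ] circ 200.1 177.0 8.6 xy [0.6276 0.2228 0.012 ]
top blue 138 [271.4 177.2] circ 271.3 177.3 8.9 xy [0.6296 0.0356 0.012 ]
top brass 116 [378.4 176.8] circ 378.4 176.9 7.6 xy [ 0.6352 -0.2447  0.012 ]
top brass 729 [121.5 314. ] circ 120.5 314.0 18.6 xy [0.2651 0.4223 0.012 ]
top green 987 [170.2 241.3] circ 169.3 241.4 19.1 xy [0.4568 0.2992 0.012 ]
top black 44 [370.8 234.4] circ 371.5 236.0 7.4 xy [ 0.4803 -0.2278  0.012 ]
top black 36 [382.4 238.6] circ 382.0 238.5 5.6 xy [ 0.4743 -0.2551  0.012 ]
top black 42 [373.1 246.7] circ 373.0 246.5 6.5 xy [ 0.4532 -0.2319  0.012 ]
top cream 1110 [272.  244.4] circ 271.9 244.4 19.6 xy [0.454  0.0304 0.012 ]
scene red 96 [344.1 179.1] circ 344.4 179.7 6.9 xy [0.6252 0.2224 0.012 ]
scene blue 79 [310.2 218.3] circ 310.2 218.5 7.2 xy [0.6265 0.0347 0.012 ]
scene brass 110 [252.9 286.5] circ 252.9 286.5 7.0 xy [ 0.6341 -0.2472  0.012 ]
scene green 536 [315.3 141.7] circ 315.3 140.4 14.8 xy [0.4531 0.3036 0.012 ]
scene black 165 [210.8 254.2] circ 210.9 253.8 9.4 xy [ 0.4711 -0.2408  0.012 ]
scene cream 660 [264.3 191.9] circ 264.2 190.8 16.1 xy [0.4501 0.0315 0.012 ]
```

View pics/topz.png

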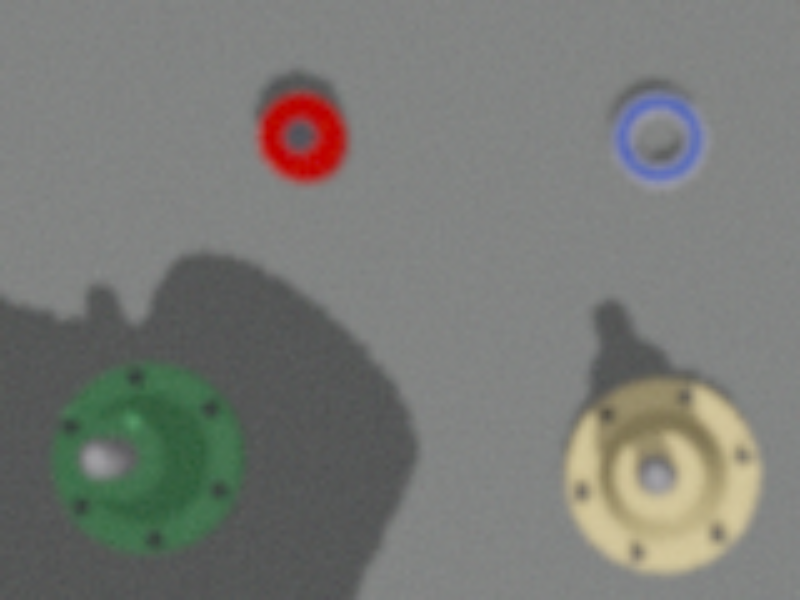

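View pics/topz2.png

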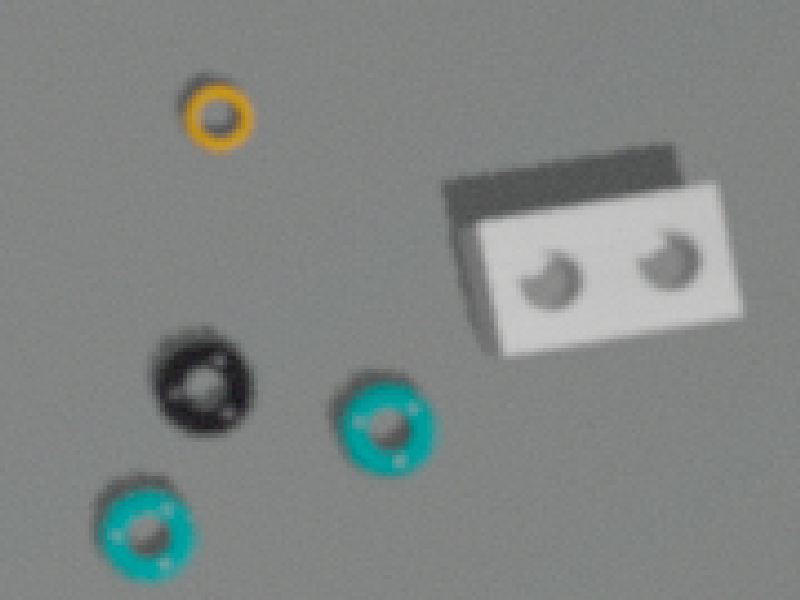

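```bash
python3 - <<'E'
from h import *
s=get_state();p=camera_params("wrist")
M=R.from_quat(s['ee_rot']).as_matrix();t=s['eef_pos'];print(M.round(3))
o,_=ray(p,[(0,0)]);print("cam in tool mm",(M.T@(o-t)*1e3).round(1)); 
print("cam axes in tool",(M.T@cv2.Rodrigues(p['rvec'])[0].T).round(3))
for a in range(-20,24,4):
    print(a,proj(p,[t+M@[a/1e3,.0425,z] for z in(-.011,.011)]+[t+M@[a/1e3,-.0425,z] for z in(-.011,.011)]).round(0).tolist())
im=cv2.imread("pics/wrist0.png");cv2.imwrite("pics/wz.png",cv2.resize(im[250:370,140:460],(800,300)))
for n in("top","scene"):
    im=cv2.imread(f"pics/{n}0.png");p=camera_params(n)
    c=proj(p,[[.455,.30,.12],[.469,-.239,.014]]).round().astype(int);print(n,c)
    for i,(u,v) in enumerate(c): cv2.imwrite(f"pics/z{n}{i}.png",cv2.resize(im[v-24:v+24,u-32:u+32],(640,480),interpolation=cv2.INTER_NEAREST))
E
python3 - <<'E'
import cv2,numpy as np
a=[cv2.imread(f"pics/z{n}{i}.png") for n in("top","scene") for i in(0,1)]
cv2.imwrite("pics/zz.png",cv2.resize(np.vstack([np.hstack(a[:2]),np.hstack(a[2:])]),(800,600)))
E
```

```text
[[-0.     0.279  0.96 ]
 [-0.001  0.96  -0.279]
 [-1.    -0.001 -0.   ]]
cam in tool mm [-1.257e+02 -1.000e-01 -8.180e+01]
cam axes in tool [[-0.001 -0.316  0.949]
 [ 1.    -0.     0.001]
 [ 0.     0.949  0.316]]
-20 [[395.0, 297.0], [389.0, 343.0], [180.0, 297.0], [185.0, 343.0]]
-16 [[392.0, 291.0], [387.0, 336.0], [183.0, 291.0], [188.0, 336.0]]
-12 [[389.0, 286.0], [384.0, 330.0], [186.0, 286.0], [191.0, 330.0]]
-8 [[386.0, 281.0], [381.0, 324.0], [189.0, 281.0], [194.0, 324.0]]
-4 [[383.0, 276.0], [379.0, 318.0], [191.0, 276.0], [196.0, 318.0]]
0 [[381.0, 272.0], [376.0, 313.0], [194.0, 272.0], [198.0, 313.0]]
4 [[378.0, 267.0], [374.0, 307.0], [196.0, 268.0], [201.0, 308.0]]
8 [[376.0, 263.0], [372.0, 303.0], [199.0, 263.0], [203.0, 303.0]]
12 [[374.0, 260.0], [370.0, 298.0], [201.0, 260.0], [205.0, 298.0]]
16 [[372.0, 256.0], [368.0, 294.0], [203.0, 256.0], [207.0, 294.0]]
20 [[370.0, 252.0], [366.0, 289.0], [205.0, 252.0], [208.0, 289.0]]
top [[159 242]
 [376 240]]
scene [[317 118]
 [211 253]]
```

View pics/zz.png

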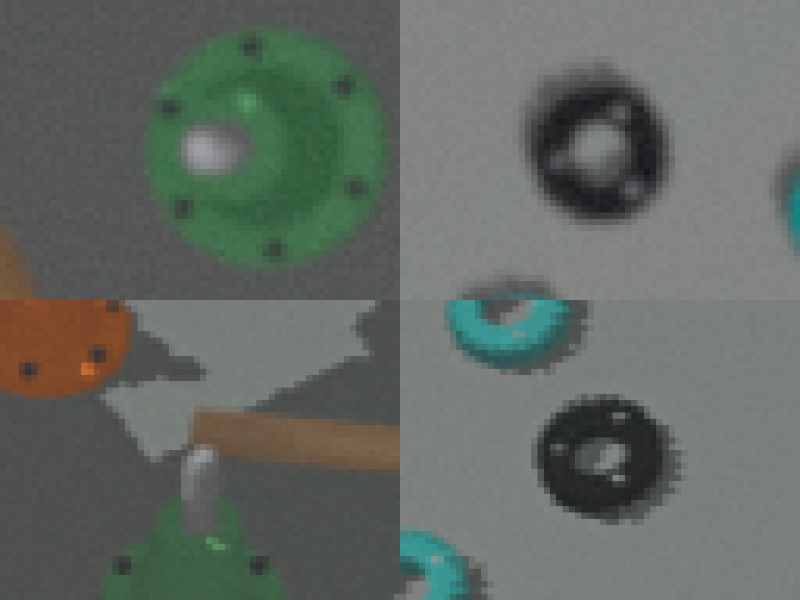

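View pics/wz.png

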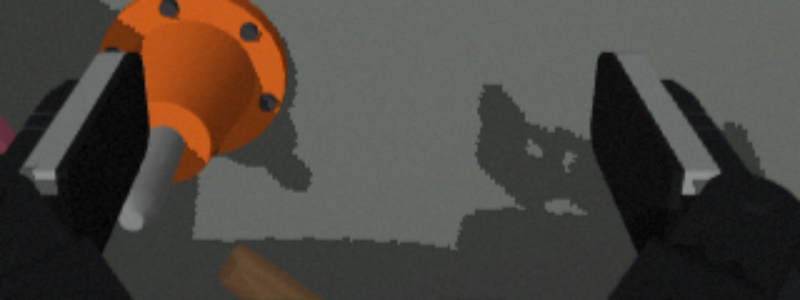

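```bash
cat >> h.py <<'E'
def tri(uv1,uv2,n1="top",n2="scene"):
    return tri_p([(camera_params(n1),uv1),(camera_params(n2),uv2)])
def tri_p(l):
    A=np.zeros((3,3));b=np.zeros(3);L=[]
    for p,uv in l:
        o,d=ray(p,[uv]);d=d[0]/np.linalg.norm(d[0]);P=np.eye(3)-np.outer(d,d);A+=P;b+=P@o;L.append((o,P))
    X=np.linalg.solve(A,b);return X,[np.linalg.norm(P@(X-o)) for o,P in L]
def go(xyz,yawdeg=None):
    """units for dp/delta_rot to reach xyz, tool down, tool z axis at world yaw"""
    s=get_state();M=R.from_quat(s['ee_rot']).as_matrix();t=s['eef_pos']
    y0=np.degrees(np.arctan2(M[1,2],M[0,2]))
    y=y0 if yawdeg is None else yawdeg
    c,sn=np.cos(np.radians(y)),np.sin(np.radians(y))
    T=np.array([[0,-sn,c],[0,c,sn],[-1,0,0]]) # x down, z=(c,s), y = z cross x
    T[:,1]=np.cross(T[:,2],T[:,0])
    rv=R.from_matrix(M.T@T).as_rotvec()
    print("pos",t.round(4),"yaw",y0.round(1),"joints",s['joints'].round(2),"t",s['time_s'].round(2),"w",(s['grip_width']*85).round(1),"F",s['wrist_force'].round(1))
    print("dp",(M.T@(np.array(xyz)-t)/.5).round(4).tolist(),"rot",(rv/(np.pi/2)).round(4).tolist())
E
python3 - <<'E'
from h import *
print(tri((157.4,241.6),(316.7,117.8)))
print(tri((375.3,239.6),(210.7,253.9)))
print(tri((200.1,177),(344.4,179.5)),tri((271.3,177.3),(310.2,218.5)),tri((378.4,176.9),(252.9,286.3)))
go([.453,.302,.25])
E
```

```text
(array([0.45476035, 0.30184644, 0.12131897]), [np.float64(0.0013026234673792407), np.float64(0.0013026234673793257)])
(array([ 0.47023181, -0.23923722,  0.0084198 ]), [np.float64(0.0013138931278556703), np.float64(0.0013138931278556484)])
(array([0.62640929, 0.22178862, 0.01497158]), [np.float64(0.0008717917767760006), np.float64(0.0008717917767759669)]) (array([0.62817662, 0.03444116, 0.01419696]), [np.float64(0.0013742174117381514), np.float64(0.0013742174117380077)]) (array([ 0.63434834, -0.24565899,  0.01128476]), [np.float64(0.0011322694694398416), np.float64(0.0011322694694399836)])Traceback (most recent call last):
  File "<stdin>", line 5, in <module>
  File "h.py", line 40, in go
    print("pos",t.round(4),"yaw",y0.round(1),"joints",s['joints'].round(2),"t",s['time_s'].round(2),"w",(s['grip_width']*85).round(1),"F",s['wrist_force'].round(1))
                                                                               ^^^^^^^^^^^^^^^^^
AttributeError: 'float' object has no attribute 'round'
```

```bash
sed -i "s/s\['time_s'\].round(2)/round(float(s['time_s']),2)/;s/(s\['grip_width'\]\*85).round(1)/round(float(s['grip_width']*85),1)/" h.py; python3 -c "
from h import *
go([.454,.302,.25],0)"
```

```text
pos [0.1604 0.552  0.2478] yaw -16.2 joints [ 1.15  0.15  1.44  0.    1.55 -0.13] t 0.15 w 85.3 F [-0.5  0.1  0.1]
dp [-0.0041, -0.3163, 0.7034] rot [-0.18, -0.0002, 0.0006]
```

>>> {"api": "play_rows", "payload": {
  "moves": [
    {"claw":1,"dp":[-0.004,-0.316,0.703],"delta_rot":[-0.18,0,0]},
    {"claw":1,"dp":[-0.004,-0.316,0.703],"delta_rot":[-0.18,0,0]},
    {"claw":1,"dp":[-0.004,-0.316,0.703],"delta_rot":[-0.18,0,0]},
    {"claw":1,"dp":[-0.004,-0.316,0.703],"delta_rot":[-0.18,0,0]},
    {"claw":1,"dp":[-0.004,-0.316,0.703],"delta_rot":[-0.18,0,0]}
  ]
}}

```text
time_s: 0.78
eef_pos: [0.3944, 0.3525, 0.2499]
ee_rot: [-0.0, 0.707, 0.0, 0.707]
wrist_force: [-0.4, 1.0, 0.1]
grip_width: 1.0
```

```bash
python3 -c "
from h import *
go([.454,.302,.25],0)"
```

```text
pos [0.3944 0.3525 0.2499] yaw 0.0 joints [ 0.58  0.05  1.54  0.    1.55 -0.99] t 0.78 w 85.0 F [-0.4  1.   0.1]
dp [-0.0003, -0.101, 0.1191] rot [0.0, 0.0, -0.0]
```

>>> {"api": "play_rows", "payload": {
  "moves": [
    {"claw":1,"dp":[0,-0.101,0.119],"delta_rot":[0,0,0]},
    {"claw":1,"dp":[0,-0.101,0.119],"delta_rot":[0,0,0]},
    {"claw":1,"dp":[0,-0.101,0.119],"delta_rot":[0,0,0]}
  ]
}}

```text
time_s: 1.15
eef_pos: [0.4531, 0.3031, 0.2495]
ee_rot: [0.001, 0.707, -0.001, 0.707]
wrist_force: [0.5, -0.4, -0.6]
grip_width: 0.994
```

```bash
python3 -c "
from h import *
p=camera_params('wrist');cv2.imwrite('pics/w1.png',capture('wrist')[:,:,::-1])
print(proj(p,[[.454,.302,.12],[.454,.302,.07]]))
go([.454,.302,.25],0)"
```

```text
[[285.87343988 208.91609897]
 [286.09461942 193.74017887]]
pos [0.4524 0.3039 0.2497] yaw -0.0 joints [ 0.45  0.09  1.5   0.    1.55 -1.12] t 1.2 w 85.0 F [-0.4  0.2 -0.2]
dp [-0.0006, -0.0037, 0.0033] rot [-0.0003, -0.0004, -0.0]
```

View pics/w1.png

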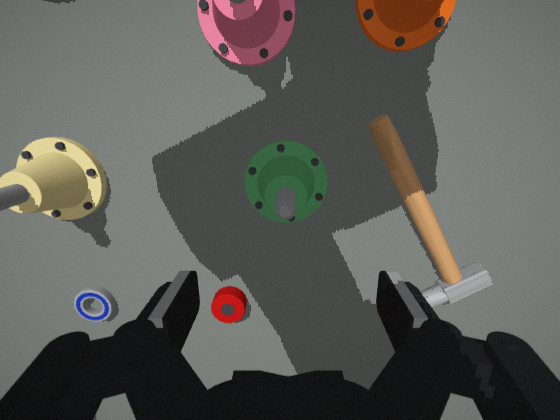

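```bash
python3 -c "
from h import *
im=cv2.imread('pics/w1.png')
cv2.imwrite('pics/w1z.png',cv2.resize(im[130:230,230:340],(660,600),interpolation=cv2.INTER_NEAREST))
p=camera_params('wrist')
m=masks(im[:,:,::-1].copy())['green']
b,st,c=max(blobs(m),key=lambda x:x[1][4]);print(st,c)
ct=max(cv2.findContours(b.astype(np.uint8),0,cv2.CHAIN_APPROX_NONE)[0],key=len)[:,0,:].astype(float)
w=cast(p,ct,.012)[:,:2]
from scipy.optimize import least_squares
f=least_squares(lambda q:np.hypot(*(w-q[:2]).T)-q[2],[.45,.3,.05],loss='soft_l1',f_scale=.0005);print(f.x,np.abs(f.fun).mean())
"
```

```text
[ 244  140   84   83 4517] [285.73765774 178.22426389]
[0.45461027 0.30212476 0.04876953] 0.005848955630830806
```

View pics/w1z.png

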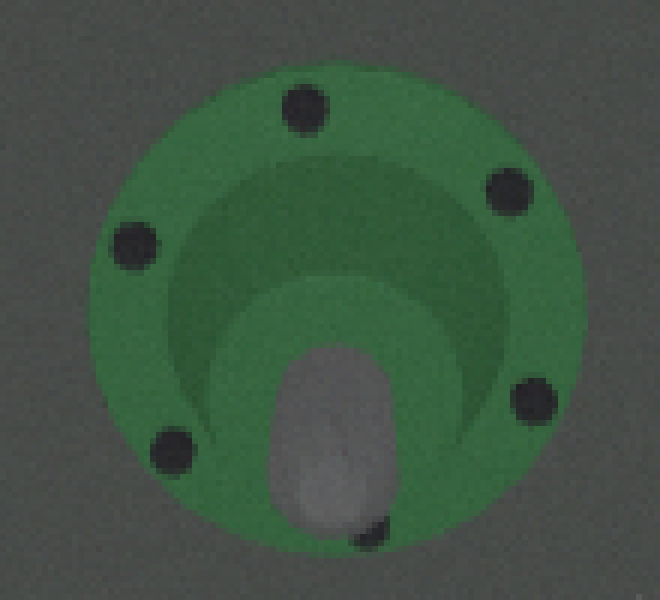

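>>> {"api": "play_rows", "payload": {
  "moves": [
    {"claw":1,"dp":[0,-0.6,0.02],"delta_rot":[0,0,0]},
    {"claw":1,"dp":[0,-0.6,0.02],"delta_rot":[0,0,0]},
    {"claw":1,"dp":[0,-0.6,0.02],"delta_rot":[0,0,0]},
    {"claw":1,"dp":[0,-0.6,0.02],"delta_rot":[0,0,0]},
    {"claw":1,"dp":[0,-0.6,0.02],"delta_rot":[0,0,0]}
  ]
}}

```text
time_s: 1.82
eef_pos: [0.4621, 0.003, 0.2502]
ee_rot: [-0.001, 0.707, 0.0, 0.707]
wrist_force: [0.8, 0.5, 0.1]
grip_width: 0.997
```

```bash
python3 -c "
from h import *
go([.470,-.239,.13],0)"
```

```text
pos [0.4621 0.003  0.2502] yaw 0.1 joints [-0.16 -0.09  1.68  0.    1.55 -1.73] t 1.82 w 84.8 F [0.8 0.5 0.1]
dp [0.2404, -0.4841, 0.015] rot [0.0009, 0.0004, 0.0]
```

>>> {"api": "play_rows", "payload": {
  "moves": [
    {"claw":1,"dp":[0,-0.24,0.008],"delta_rot":[0,0,0]},
    {"claw":1,"dp":[0,-0.24,0.008],"delta_rot":[0,0,0]},
    {"claw":1,"dp":[0.24,-0.484,0.016],"delta_rot":[0,0,0]},
    {"claw":1,"dp":[0.24,-0.484,0.016],"delta_rot":[0,0,0]},
    {"claw":1,"dp":[0.24,-0.484,0.016],"delta_rot":[0,0,0]}
  ]
}}

```text
time_s: 2.45
eef_pos: [0.4707, -0.2382, 0.1283]
ee_rot: [-0.0, 0.707, 0.001, 0.707]
wrist_force: [1.3, 0.9, 0.4]
grip_width: 1.002
```

>>> {"api": "play_rows", "payload": {
  "moves": [
    {"claw":1,"dp":[0,0,0],"delta_rot":[0,0,0]}
  ]
}}

```text
time_s: 2.58
eef_pos: [0.4701, -0.238, 0.1275]
ee_rot: [0.001, 0.708, 0.001, 0.706]
wrist_force: [0.9, 1.5, -0.2]
grip_width: 1.002
```

```bash
python3 -c "
from h import *
p=camera_params('wrist');cv2.imwrite('pics/w2.png',capture('wrist')[:,:,::-1])
print(proj(p,[[.470,-.239,.014]]))
go([.470,-.239,.13],0)"
```

```text
[[285.53877538 214.21374703]]
pos [ 0.4707 -0.2374  0.1292] yaw 0.0 joints [-0.61  0.12  1.71  0.    1.31 -2.18] t 2.62 w 85.4 F [-0.3  0.1  0.1]
dp [-0.0016, -0.0032, -0.0014] rot [0.0001, -0.001, -0.0008]
```

View pics/w2.png

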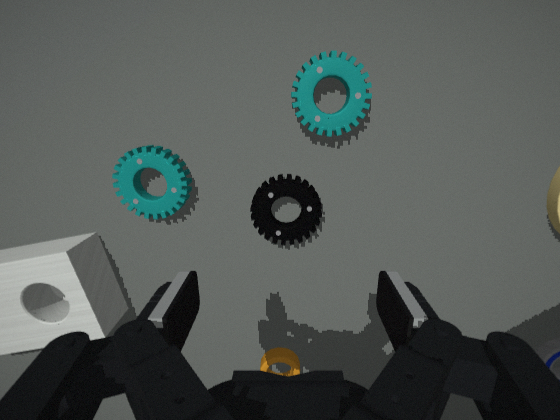

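```bash
cat >> h.py <<'E'
from scipy.optimize import least_squares
def outer(p,m,z,guess,r,box=None):
    """circle fit at plane z to the convex outline of the biggest blob of mask m near projected guess"""
    u=proj(p,[[*guess,z]])[0]
    b=min(blobs(m,60),key=lambda x:np.hypot(*(np.array([x[1][0]+x[1][2]/2,x[1][1]+x[1][3]/2])-u)))
    ct=max(cv2.findContours(b[0].astype(np.uint8),0,cv2.CHAIN_APPROX_NONE)[0],key=len)
    h=cv2.convexHull(ct)[:,0,:].astype(float)
    w=cast(p,h,z)[:,:2]
    f=least_squares(lambda q:np.hypot(*(w-q[:2]).T)-q[2],[*guess,r],loss='soft_l1',f_scale=.0005)
    return f.x.round(4),b[1].tolist(),np.abs(f.fun).max()
E
python3 -c "
from h import *
im=cv2.imread('pics/w2.png')[:,:,::-1].copy()
p=camera_params('wrist')
V=im.max(2); 
for th in(35,45):
  for z in (.014,.007): print(th,z,outer(p,V<th,z,[.47,-.239],.029))
# bore: bright region inside
cv2.imwrite('pics/w2z.png',cv2.resize(im[160:260,235:345,::-1],(660,600),interpolation=cv2.INTER_NEAREST))
"
```

```text
35 0.014 (array([ 0.4685, -0.2383,  0.0297]), [251, 174, 71, 71, 3016], np.float64(0.0010719459772385483))
35 0.007 (array([ 0.4708, -0.2384,  0.0305]), [251, 174, 71, 71, 3016], np.float64(0.0011048426614956933))
45 0.014 (array([ 0.4686, -0.2382,  0.0297]), [251, 174, 71, 72, 3095], np.float64(0.0010397300754244644))
45 0.007 (array([ 0.4709, -0.2382,  0.0306]), [251, 174, 71, 72, 3095], np.float64(0.0010713238559712512))
```

View pics/w2z.png

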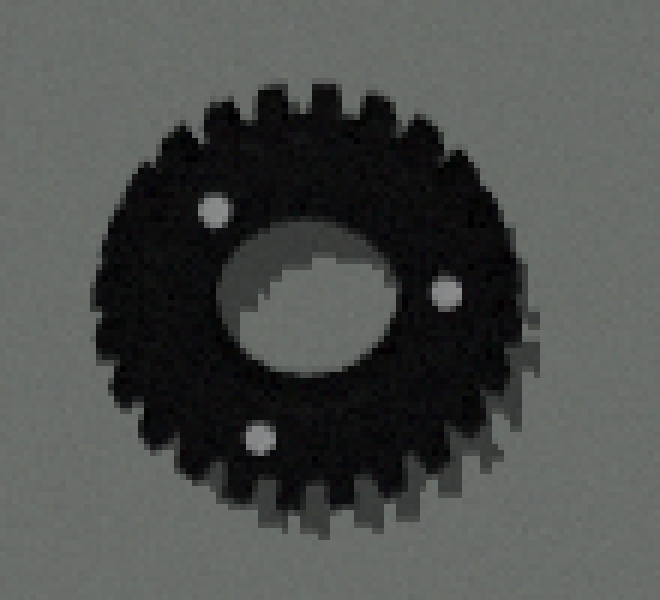

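```bash
python3 -c "
from h import *
go([.4695,-.2385,.015],0)"
```

```text
pos [ 0.4707 -0.2374  0.1292] yaw 0.0 joints [-0.61  0.12  1.71  0.    1.31 -2.18] t 2.62 w 85.4 F [-0.3  0.1  0.1]
dp [0.2284, -0.0025, -0.0021] rot [0.0001, -0.001, -0.0008]
```

>>> {"api": "play_rows", "payload": {
  "moves": [
    {"claw":0.9,"dp":[0.1,-0.002,-0.002],"delta_rot":[0,0,0]},
    {"claw":0.9,"dp":[0.17,-0.002,-0.002],"delta_rot":[0,0,0]},
    {"claw":0.9,"dp":[0.2,-0.002,-0.002],"delta_rot":[0,0,0]},
    {"claw":0.9,"dp":[0.228,-0.002,-0.002],"delta_rot":[0,0,0]},
    {"claw":0.9,"dp":[0.228,-0.002,-0.002],"delta_rot":[0,0,0]}
  ]
}}

```text
time_s: 3.25
eef_pos: [0.47, -0.2391, 0.0162]
ee_rot: [-0.0, 0.707, 0.0, 0.707]
wrist_force: [0.2, 0.0, 0.8]
grip_width: 0.9
```

>>> {"api": "play_rows", "payload": {
  "moves": [
    {"claw":0.6,"dp":[0,0,0],"delta_rot":[0,0,0]},
    {"claw":0.6,"dp":[0,0,0],"delta_rot":[0,0,0]},
    {"claw":0.6,"dp":[0,0,0],"delta_rot":[0,0,0]},
    {"claw":0.6,"dp":[0,0,0],"delta_rot":[0,0,0]}
  ]
}}

```text
time_s: 3.75
eef_pos: [0.4703, -0.2397, 0.0176]
ee_rot: [-0.0, 0.707, -0.0, 0.708]
wrist_force: [-2.0, 4.8, 12.5]
grip_width: 0.652
```

```bash
python3 -c "
from h import *
p=camera_params('wrist');cv2.imwrite('pics/w3.png',capture('wrist')[:,:,::-1])
go([.4695,-.2385,.015],0)"
```

```text
pos [ 0.4703 -0.2397  0.0175] yaw -0.0 joints [-0.62  0.25  1.82  0.    1.07 -2.19] t 3.8 w 56.0 F [-3.9  3.6 12. ]
dp [0.0051, 0.0024, -0.0015] rot [-0.0001, 0.0009, 0.0006]
```

View pics/w3.png

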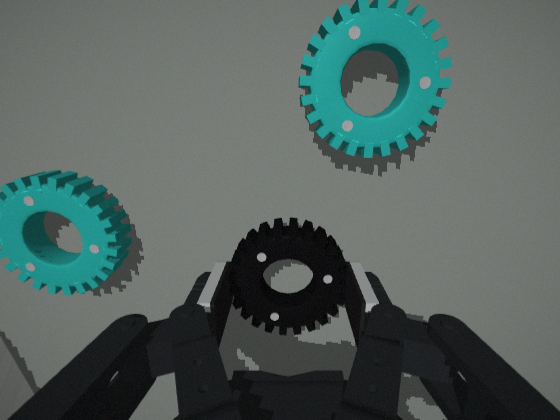

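>>> {"api": "play_rows", "payload": {
  "moves": [
    {"claw":0.85,"dp":[-0.011,0,0],"delta_rot":[0,0,0]},
    {"claw":0.85,"dp":[-0.011,0,0],"delta_rot":[0,0,0]},
    {"claw":0.85,"dp":[-0.011,0,0],"delta_rot":[1,0,0]},
    {"claw":0.85,"dp":[-0.011,0,0],"delta_rot":[1,0,0]},
    {"claw":0.85,"dp":[-0.011,0,0],"delta_rot":[1,0,0]}
  ]
}}

```text
time_s: 4.42
eef_pos: [0.4698, -0.2395, 0.0216]
ee_rot: [0.198, 0.679, -0.198, 0.679]
wrist_force: [0.1, 0.4, 0.3]
grip_width: 0.847
```

```bash
python3 -c "
from h import *
go([.4695,-.2388,.021],-90)"
```

```text
pos [ 0.4698 -0.2395  0.0216] yaw -32.6 joints [-0.62  0.24  1.82 -0.    1.08 -1.62] t 4.42 w 72.0 F [0.1 0.4 0.3]
dp [0.0011, 0.001, -0.0013] rot [0.6379, 0.0002, -0.0]
```

>>> {"api": "play_rows", "payload": {
  "moves": [
    {"claw":0.85,"dp":[0,0,0],"delta_rot":[0.638,0,0]},
    {"claw":0.85,"dp":[0,0,0],"delta_rot":[0.638,0,0]},
    {"claw":0.85,"dp":[0,0,0],"delta_rot":[0.638,0,0]},
    {"claw":0.85,"dp":[0,0,0],"delta_rot":[0.638,0,0]},
    {"claw":0.85,"dp":[0,0,0],"delta_rot":[0.638,0,0]}
  ]
}}

```text
time_s: 5.05
eef_pos: [0.4698, -0.2396, 0.0215]
ee_rot: [0.484, 0.516, -0.484, 0.516]
wrist_force: [0.4, 0.4, -0.5]
grip_width: 0.847
```

>>> {"api": "play_rows", "payload": {
  "moves": [
    {"claw":0.85,"dp":[0,0,0],"delta_rot":[0.038,0,0]},
    {"claw":0.6,"dp":[0,0,0],"delta_rot":[0.038,0,0]},
    {"claw":0.6,"dp":[0,0,0],"delta_rot":[0.038,0,0]},
    {"claw":0.6,"dp":[0,0,0],"delta_rot":[0.038,0,0]},
    {"claw":0.6,"dp":[0,0,0],"delta_rot":[0.038,0,0]}
  ]
}}

```text
time_s: 5.68
eef_pos: [0.4698, -0.2396, 0.0222]
ee_rot: [0.497, 0.503, -0.497, 0.503]
wrist_force: [-4.0, 2.7, 11.6]
grip_width: 0.643
```

```bash
python3 -c "
from h import *
p=camera_params('wrist');cv2.imwrite('pics/w4.png',capture('wrist')[:,:,::-1])
go([.4695,-.2385,.015],-90)"
```

```text
pos [ 0.4698 -0.2396  0.0222] yaw -89.3 joints [-0.62  0.24  1.82 -0.    1.08 -0.63] t 5.72 w 55.0 F [-4.1  2.2 13.1]
dp [0.0143, -0.0006, -0.0021] rot [0.0083, 0.0003, -0.0002]
```

View pics/w4.png

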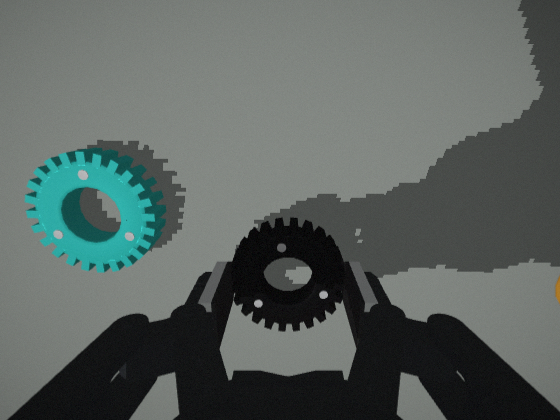

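```bash
python3 -c "
from h import *
s=get_state();p=camera_params('wrist');M=R.from_quat(s['ee_rot']).as_matrix();t=s['eef_pos']
for a in range(-8,24,4): print(a,proj(p,[t+M@[a/1e3,y,-.011] for y in(-.029,.029)]).round(0).tolist())
im=cv2.imread('pics/w4.png');cv2.imwrite('pics/w4z.png',cv2.resize(im[200:350,190:390],(800,600)))
"
```

```text
-8 [[222.0, 280.0], [357.0, 280.0]]
-4 [[224.0, 275.0], [355.0, 275.0]]
0 [[225.0, 271.0], [353.0, 271.0]]
4 [[227.0, 267.0], [351.0, 267.0]]
8 [[228.0, 263.0], [350.0, 263.0]]
12 [[230.0, 259.0], [348.0, 259.0]]
16 [[231.0, 255.0], [347.0, 255.0]]
20 [[233.0, 252.0], [345.0, 252.0]]
```

View pics/w4z.png

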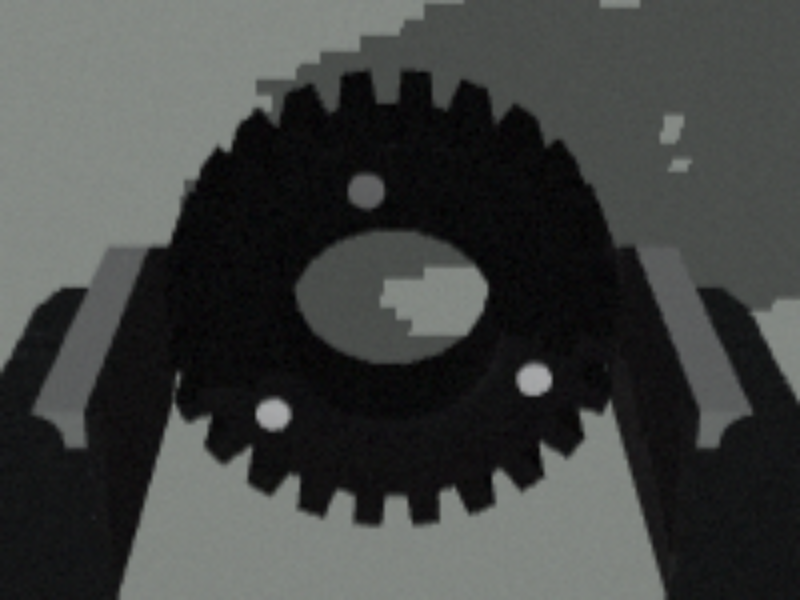

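>>> {"api": "play_rows", "payload": {
  "moves": [
    {"claw":0.8,"dp":[0,0,0],"delta_rot":[0,0,0]},
    {"claw":0.8,"dp":[0,0,0],"delta_rot":[0.007,0,0]},
    {"claw":0.8,"dp":[0.013,0,0],"delta_rot":[0.007,0,0]},
    {"claw":0.6,"dp":[0.0145,0,0],"delta_rot":[0.007,0,0]},
    {"claw":0.6,"dp":[0.0145,0,0],"delta_rot":[0.007,0,0]}
  ]
}}

```text
time_s: 6.35
eef_pos: [0.4694, -0.2392, 0.0141]
ee_rot: [0.5, 0.5, -0.5, 0.5]
wrist_force: [-3.1, 2.5, 5.6]
grip_width: 0.656
```

>>> {"api": "play_rows", "payload": {
  "moves": [
    {"claw":0.5,"dp":[0,0,0],"delta_rot":[0,0,0]},
    {"claw":0.5,"dp":[0,0,0],"delta_rot":[0,0,0]},
    {"claw":0.5,"dp":[0,0,0],"delta_rot":[0,0,0]}
  ]
}}

```text
time_s: 6.72
eef_pos: [0.4694, -0.2393, 0.0141]
ee_rot: [0.5, 0.5, -0.5, 0.5]
wrist_force: [-3.1, 2.2, 5.4]
grip_width: 0.658
```

```bash
python3 -c "
from h import *
p=camera_params('wrist');cv2.imwrite('pics/w5.png',capture('wrist')[:,:,::-1])
go([.4695,-.2385,.15],-90)"
```

```text
pos [ 0.4695 -0.2392  0.0141] yaw -90.0 joints [-0.62  0.25  1.82 -0.    1.07 -0.62] t 6.78 w 55.8 F [-2.9  2.4  5. ]
dp [-0.2719, -0.0002, -0.0016] rot [0.0002, -0.0003, 0.0005]
```

View pics/w5.png

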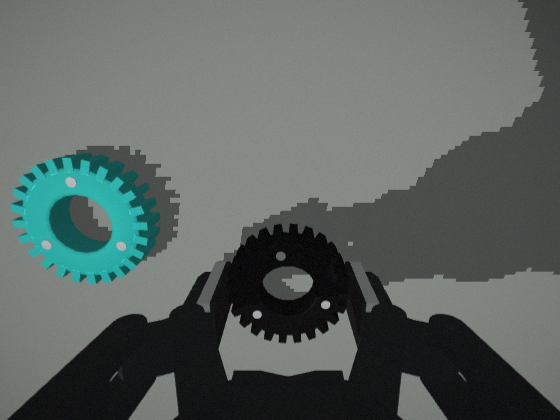

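>>> {"api": "play_rows", "payload": {
  "moves": [
    {"claw":0.5,"dp":[-0.03,0,0],"delta_rot":[0,0,0]},
    {"claw":0.5,"dp":[-0.13,0,0],"delta_rot":[0,0,0]},
    {"claw":0.5,"dp":[-0.25,0,0],"delta_rot":[0,0,0]},
    {"claw":0.5,"dp":[-0.35,0,-0.05],"delta_rot":[0,0,0]},
    {"claw":0.5,"dp":[-0.39,0,-0.15],"delta_rot":[0,0,0]}
  ]
}}

```text
time_s: 7.4
eef_pos: [0.4701, -0.1648, 0.2129]
ee_rot: [0.501, 0.498, -0.5, 0.501]
wrist_force: [0.2, 1.0, -3.0]
grip_width: 0.652
```

>>> {"api": "play_rows", "payload": {
  "moves": [
    {"claw":0.5,"dp":[0,-0.03,-0.93],"delta_rot":[0,0,0]},
    {"claw":0.5,"dp":[0,-0.03,-0.93],"delta_rot":[0,0,0]},
    {"claw":0.5,"dp":[0,-0.03,-0.93],"delta_rot":[0,0,0]},
    {"claw":0.5,"dp":[0,-0.03,-0.93],"delta_rot":[0,0,0]},
    {"claw":0.5,"dp":[0,-0.03,-0.93],"delta_rot":[0,0,0]}
  ]
}}

```text
time_s: 8.02
eef_pos: [0.4591, 0.1499, 0.2101]
ee_rot: [0.5, 0.5, -0.5, 0.5]
wrist_force: [1.5, 0.4, -1.6]
grip_width: 0.659
```

```bash
python3 -c "
from h import *
go([.4545,.302,.21],-90)"
```

```text
pos [0.4591 0.1499 0.2101] yaw -90.0 joints [ 0.16 -0.03  1.7  -0.    1.46  0.16] t 8.03 w 56.0 F [ 1.5  0.4 -1.6]
dp [0.0003, -0.0091, -0.3042] rot [0.0001, -0.0, -0.0007]
```

>>> {"api": "play_rows", "payload": {
  "moves": [
    {"claw":0.5,"dp":[0,-0.009,-0.304],"delta_rot":[0,0,0]},
    {"claw":0.5,"dp":[0,-0.009,-0.304],"delta_rot":[0,0,0]},
    {"claw":0.5,"dp":[0,-0.009,-0.304],"delta_rot":[0,0,0]},
    {"claw":0.5,"dp":[0,-0.009,-0.304],"delta_rot":[0,0,0]},
    {"claw":0.5,"dp":[0,-0.009,-0.304],"delta_rot":[0,0,0]}
  ]
}}

```text
time_s: 8.65
eef_pos: [0.4551, 0.2995, 0.2095]
ee_rot: [0.5, 0.5, -0.5, 0.5]
wrist_force: [0.2, 0.1, -2.8]
grip_width: 0.653
```

>>> {"api": "play_rows", "payload": {
  "moves": [
    {"claw":0.5,"dp":[0,0,0],"delta_rot":[0,0,0]}
  ]
}}

```text
time_s: 8.78
eef_pos: [0.4553, 0.299, 0.2094]
ee_rot: [0.5, 0.5, -0.5, 0.5]
wrist_force: [-0.2, -0.3, -1.8]
grip_width: 0.656
```

```bash
python3 -c "
from h import *
go([.4545,.302,.15],-90)
for n in ('wrist','scene','top'):
  p=camera_params(n);im=capture(n)[:,:,::-1];cv2.imwrite(f'pics/{n}6.png',im)
  if n!='wrist':
    u,v=proj(p,[[.4545,.302,.14]])[0].astype(int); cv2.imwrite(f'pics/{n}6z.png',cv2.resize(im[v-36:v+36,u-36:u+36],(400,400)))
cv2.imwrite('pics/a6.png',np.hstack([cv2.imread('pics/scene6z.png'),cv2.imread('pics/top6z.png')]))
go([.4545,.302,.15],-90)
"
```

```text
pos [0.4553 0.299  0.2094] yaw -90.1 joints [ 0.44  0.1   1.57 -0.    1.47  0.44] t 8.78 w 55.8 F [-0.2 -0.3 -1.8]
dp [0.1189, -0.0016, -0.0059] rot [-0.0006, 0.0001, -0.0001]
pos [0.4553 0.2993 0.2094] yaw -90.1 joints [ 0.44  0.1   1.57 -0.    1.47  0.44] t 8.93 w 56.1 F [ 0.3 -0.  -1.9]
dp [0.1187, -0.0017, -0.0054] rot [-0.0006, -0.0, -0.0002]
```

View pics/wrist6.png

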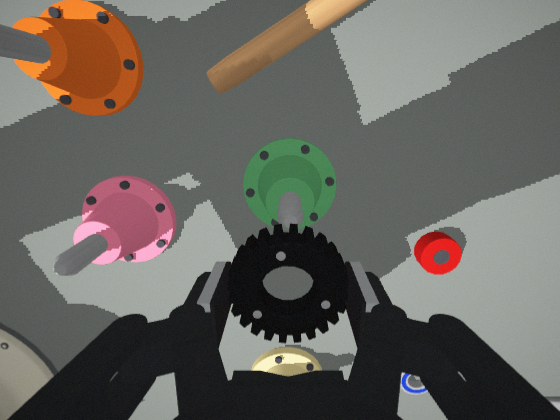

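View pics/a6.png

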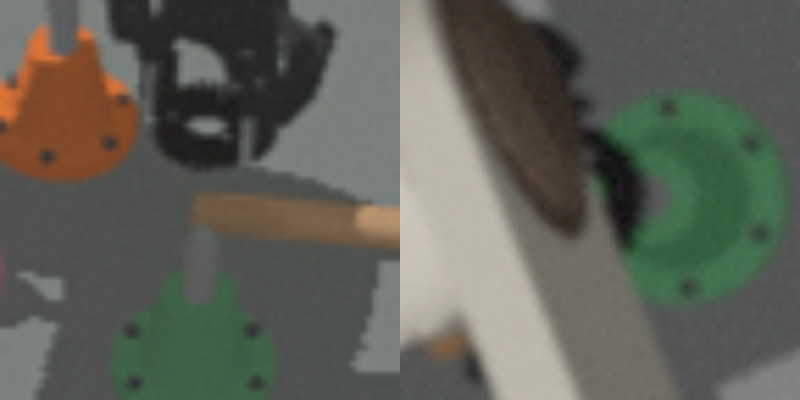

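>>> {"api": "play_rows", "payload": {
  "moves": [
    {"claw":0.5,"dp":[0.06,-0.0016,-0.0055],"delta_rot":[0,0,0]},
    {"claw":0.5,"dp":[0.12,-0.0016,-0.0055],"delta_rot":[0,0,0]},
    {"claw":0.5,"dp":[0.132,-0.0016,-0.0055],"delta_rot":[0,0,0]},
    {"claw":0.5,"dp":[0.132,-0.0016,-0.0055],"delta_rot":[0,0,0]}
  ]
}}

```text
time_s: 9.43
eef_pos: [0.4546, 0.3025, 0.1438]
ee_rot: [0.5, 0.5, -0.5, 0.5]
wrist_force: [-0.2, 0.6, -1.4]
grip_width: 0.661
```

```bash
python3 -c "
from h import *
go([.4545,.302,.084],-90)
p=camera_params('wrist');im=capture('wrist')[:,:,::-1];cv2.imwrite('pics/wrist7.png',im)
print(proj(p,[[.4545,.302,.12]]))
go([.4545,.302,.084],-90)
cv2.imwrite('pics/wrist7z.png',cv2.resize(im[200:350,190:390],(800,600)))
"
```

```text
pos [0.4546 0.3025 0.1438] yaw -90.0 joints [ 0.45  0.15  1.65 -0.    1.34  0.45] t 9.43 w 56.2 F [-0.2  0.6 -1.4]
dp [0.1195, -0.0001, 0.0011] rot [-0.0002, -0.0, -0.0001]
[[288.67879922 268.0053351 ]]
pos [0.4548 0.3027 0.1443] yaw -90.0 joints [ 0.45  0.15  1.65 -0.    1.34  0.45] t 9.47 w 56.0 F [ 0.2  0.3 -1.7]
dp [0.1206, -0.0007, 0.0015] rot [-0.0001, -0.0003, -0.0007]
```

View pics/wrist7z.png

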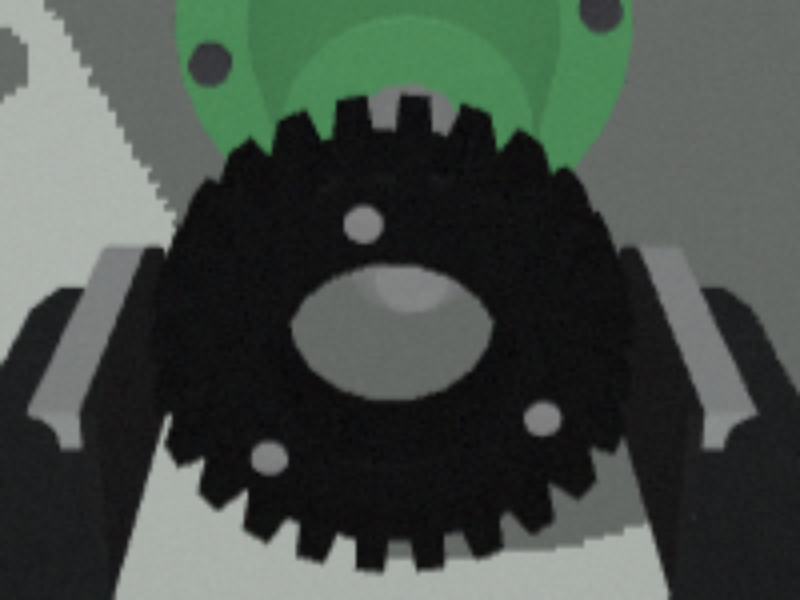

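>>> {"api": "play_rows", "payload": {
  "moves": [
    {"claw":0.5,"dp":[0,0.0045,0.001],"delta_rot":[0,0,0]},
    {"claw":0.5,"dp":[0,0.0045,0.001],"delta_rot":[0,0,0]},
    {"claw":0.5,"dp":[0,0.0045,0.001],"delta_rot":[0,0,0]}
  ]
}}

```text
time_s: 9.85
eef_pos: [0.4567, 0.3022, 0.1434]
ee_rot: [0.5, 0.5, -0.5, 0.5]
wrist_force: [-1.4, -0.1, -2.6]
grip_width: 0.654
```

```bash
python3 -c "
from h import *
go([.4567,.302,.084],-90)
p=camera_params('wrist');im=capture('wrist')[:,:,::-1];cv2.imwrite('pics/wrist8.png',im)
s=get_state();t=s['eef_pos'];M=R.from_quat(s['ee_rot']).as_matrix()
print(proj(p,[[.4567,.302,.12],[.4567,.302,.07],t+M@[0,0,0]]))
th=np.linspace(0,6.28,36)
for r,z in((.005,.12),(.013,t[2]),(.022,.07)):
  c=t if r==.013 else [.4567,.302]
  q=proj(p,[[c[0]+r*np.cos(a),c[1]+r*np.sin(a),z] for a in th]); print(r,'u',q[:,0].min(),q[:,0].max(),'v',q[:,1].min(),q[:,1].max())
cv2.imwrite('pics/wrist8z.png',cv2.resize(im[200:320,220:360],(700,600),interpolation=cv2.INTER_NEAREST)*1)
"
```

```text
pos [0.4567 0.3022 0.1434] yaw -90.0 joints [ 0.44  0.15  1.65 -0.    1.34  0.44] t 9.85 w 55.6 F [-1.4 -0.1 -2.6]
dp [0.1189, 0.0, 0.0004] rot [0.0, -0.0001, -0.0002]
[[288.86437245 267.69741775]
 [288.49031028 232.4133589 ]
 [288.92089678 291.73819059]]
0.005 u 279.58507338025714 298.17507823259245 v 259.3198314098539 275.91787838935863
0.013 u 261.0555590571267 316.82943924160287 v 266.8378144567847 315.26747407707677
0.022 u 256.62264442232276 320.3937262254686 v 201.85131415275183 261.0636622809177
```

View pics/wrist8z.png

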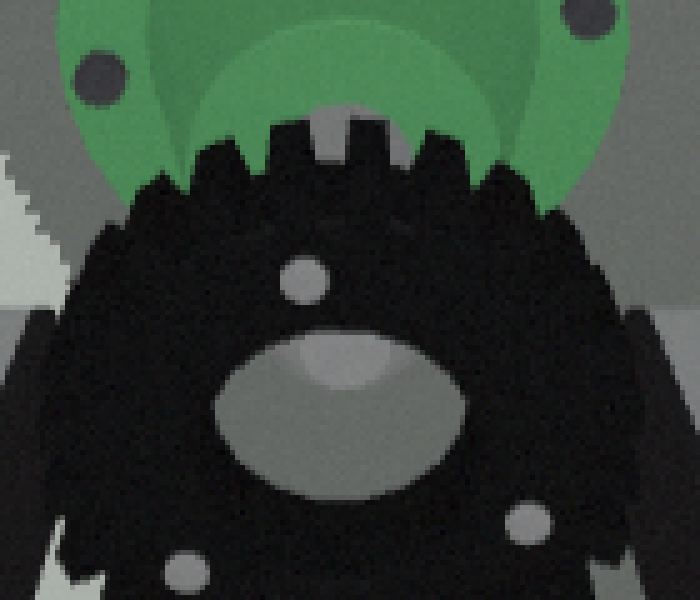

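>>> {"api": "play_rows", "payload": {
  "moves": [
    {"claw":0.5,"dp":[0,0.001,0],"delta_rot":[-1,0,0]},
    {"claw":0.5,"dp":[0,0.001,0],"delta_rot":[-1,0,0]},
    {"claw":0.5,"dp":[0,0.001,0],"delta_rot":[-1,0,0]},
    {"claw":0.5,"dp":[0,0.001,0],"delta_rot":[-1,0,0]},
    {"claw":0.5,"dp":[0,0.001,0],"delta_rot":[-1,0,0]}
  ]
}}

```text
time_s: 10.52
eef_pos: [0.457, 0.3021, 0.1432]
ee_rot: [0.218, 0.673, -0.218, 0.673]
wrist_force: [0.7, 0.0, -1.8]
grip_width: 0.653
```

```bash
python3 -c "
from h import *
go([.4572,.302,.143],0)"
```

```text
pos [0.457  0.3021 0.1432] yaw -35.9 joints [ 0.44  0.15  1.65 -0.    1.34 -0.5 ] t 10.53 w 55.5 F [ 0.7  0.  -1.8]
dp [0.0003, -0.0, 0.0004] rot [-0.3992, -0.0, 0.0001]
```

>>> {"api": "play_rows", "payload": {
  "moves": [
    {"claw":0.5,"dp":[0,0,0],"delta_rot":[-0.4,0,0]},
    {"claw":0.5,"dp":[0,0,0],"delta_rot":[-0.4,0,0]},
    {"claw":0.5,"dp":[0,0,0],"delta_rot":[-0.4,0,0]},
    {"claw":0.5,"dp":[0,0,0],"delta_rot":[-0.4,0,0]},
    {"claw":0.5,"dp":[0,0,0],"delta_rot":[-0.4,0,0]}
  ]
}}

```text
time_s: 11.15
eef_pos: [0.4571, 0.3022, 0.1432]
ee_rot: [0.002, 0.707, -0.002, 0.707]
wrist_force: [0.9, -0.8, -2.8]
grip_width: 0.655
```

```bash
python3 -c "
from h import *
go([.457,.302,.084],0)
im=capture('wrist')[:,:,::-1];cv2.imwrite('pics/wrist9.png',im)
go([.457,.302,.084],0)
cv2.imwrite('pics/wrist9z.png',cv2.resize(im[200:320,220:360],(700,600),interpolation=cv2.INTER_NEAREST)*1)
"
```

```text
pos [0.4571 0.3022 0.1432] yaw -0.3 joints [ 0.44  0.15  1.65 -0.    1.34 -1.12] t 11.15 w 55.7 F [ 0.9 -0.8 -2.8]
dp [0.1184, -0.0004, -0.0001] rot [-0.0034, 0.0, 0.0]
pos [0.457  0.3021 0.1432] yaw -0.4 joints [ 0.44  0.15  1.65 -0.    1.34 -1.12] t 11.2 w 56.0 F [ 1.  -0.4 -1.7]
dp [0.1183, -0.0003, -0.0001] rot [-0.0042, -0.0, 0.0001]
```

View pics/wrist9z.png

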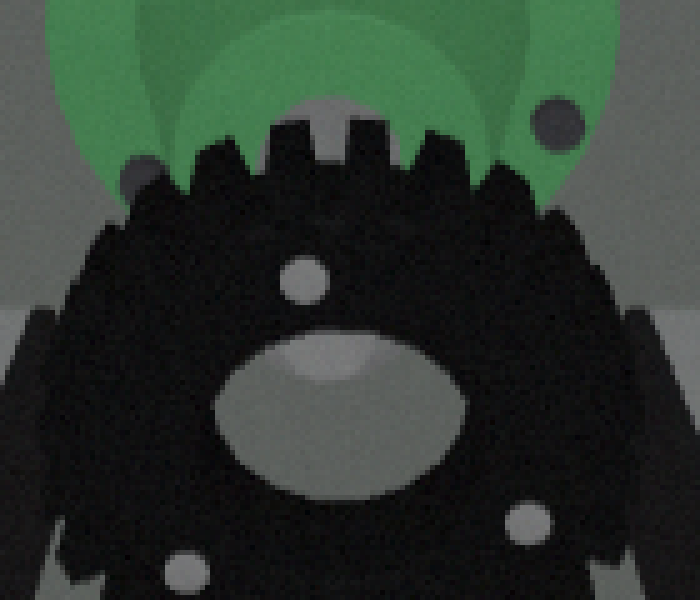

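>>> {"api": "play_rows", "payload": {
  "moves": [
    {"claw":0.5,"dp":[0,-0.0022,0],"delta_rot":[0,0,0]},
    {"claw":0.5,"dp":[0.03,-0.0022,0],"delta_rot":[0,0,0]},
    {"claw":0.5,"dp":[0.05,-0.0022,0],"delta_rot":[0,0,0]},
    {"claw":0.5,"dp":[0.07,-0.0022,0],"delta_rot":[0,0,0]},
    {"claw":0.5,"dp":[0.07,-0.0022,0],"delta_rot":[0,0,0]}
  ]
}}

```text
time_s: 11.82
eef_pos: [0.4567, 0.3008, 0.1071]
ee_rot: [0.002, 0.708, -0.002, 0.707]
wrist_force: [-0.4, -0.2, -2.1]
grip_width: 0.654
```

>>> {"api": "play_rows", "payload": {
  "moves": [
    {"claw":0.5,"dp":[0.015,0,0],"delta_rot":[0,0,0]},
    {"claw":0.5,"dp":[0.028,0,0],"delta_rot":[0,0,0]},
    {"claw":0.5,"dp":[0.038,0,0],"delta_rot":[0,0,0]},
    {"claw":0.5,"dp":[0.038,0,0],"delta_rot":[0,0,0]}
  ]
}}

```text
time_s: 12.32
eef_pos: [0.4569, 0.3009, 0.0887]
ee_rot: [0.002, 0.707, -0.002, 0.707]
wrist_force: [0.7, -0.0, -2.3]
grip_width: 0.659
```

>>> {"api": "play_rows", "payload": {
  "moves": [
    {"claw":0.5,"dp":[0.003,0,0],"delta_rot":[0,0,0]},
    {"claw":0.5,"dp":[0.005,0,0],"delta_rot":[0,0,0]},
    {"claw":0.5,"dp":[0.005,0,0],"delta_rot":[0,0,0]}
  ]
}}

```text
time_s: 12.7
eef_pos: [0.4571, 0.301, 0.0867]
ee_rot: [0.002, 0.707, -0.002, 0.707]
wrist_force: [0.5, -0.1, -2.1]
grip_width: 0.655
```

Now 1 mm increments until contact.

>>> {"api": "play_rows", "payload": {
  "moves": [
    {"claw":0.5,"dp":[0.002,0,0],"delta_rot":[0,0,0]},
    {"claw":0.5,"dp":[0.004,0,0],"delta_rot":[0,0,0]},
    {"claw":0.5,"dp":[0.004,0,0],"delta_rot":[0,0,0]}
  ]
}}

```text
time_s: 13.08
eef_pos: [0.457, 0.301, 0.0845]
ee_rot: [0.002, 0.707, -0.002, 0.707]
wrist_force: [0.2, 0.6, -0.8]
grip_width: 0.658
```

>>> {"api": "play_rows", "payload": {
  "moves": [
    {"claw":0.5,"dp":[0.002,0,0],"delta_rot":[0,0,0]},
    {"claw":0.5,"dp":[0.002,0,0],"delta_rot":[0,0,0]}
  ]
}}

```text
time_s: 13.32
eef_pos: [0.4571, 0.3011, 0.0841]
ee_rot: [0.002, 0.707, -0.002, 0.707]
wrist_force: [-2.3, -1.2, 4.4]
grip_width: 0.651
```

>>> {"api": "play_rows", "payload": {
  "moves": [
    {"claw":0.72,"dp":[0,0,0],"delta_rot":[0,0,0]},
    {"claw":0.8,"dp":[0,0,0],"delta_rot":[0,0,0]},
    {"claw":0.85,"dp":[0,0,0],"delta_rot":[0,0,0]},
    {"claw":0.85,"dp":[0,0,0],"delta_rot":[0,0,0]}
  ]
}}

```text
time_s: 13.82
eef_pos: [0.4571, 0.301, 0.0836]
ee_rot: [0.002, 0.707, -0.002, 0.707]
wrist_force: [0.2, -0.5, -0.7]
grip_width: 0.847
```

>>> {"api": "play_rows", "payload": {
  "moves": [
    {"claw":0.85,"dp":[-0.1,0,0],"delta_rot":[0,0,0]},
    {"claw":0.85,"dp":[-0.2,0,0],"delta_rot":[0,0,0]},
    {"claw":0.85,"dp":[-0.3,0,0],"delta_rot":[0,0,0]},
    {"claw":0.85,"dp":[-0.3,0,0],"delta_rot":[0,0,0]}
  ]
}}

```text
time_s: 14.32
eef_pos: [0.4581, 0.3016, 0.2376]
ee_rot: [0.003, 0.705, -0.001, 0.709]
wrist_force: [0.4, 0.7, -0.1]
grip_width: 0.848
```

```bash
python3 -c "
from h import *
im=capture('wrist')[:,:,::-1];cv2.imwrite('pics/wrist10.png',im)
p=camera_params('scene');im=capture('scene')[:,:,::-1]
u,v=proj(p,[[.4545,.302,.08]])[0].astype(int); cv2.imwrite('pics/s10.png',cv2.resize(im[v-30:v+30,u-40:u+40],(640,480),interpolation=cv2.INTER_NEAREST))
go([.634,-.2455,.234],0)
"
```

```text
pos [0.457  0.301  0.2335] yaw -0.3 joints [ 0.44  0.1   1.53 -0.    1.52 -1.12] t 14.43 w 72.3 F [-0.6 -0.3 -1. ]
dp [-0.0009, -1.0913, 0.3593] rot [-0.0031, 0.0002, -0.0]
```

View pics/wrist10.png

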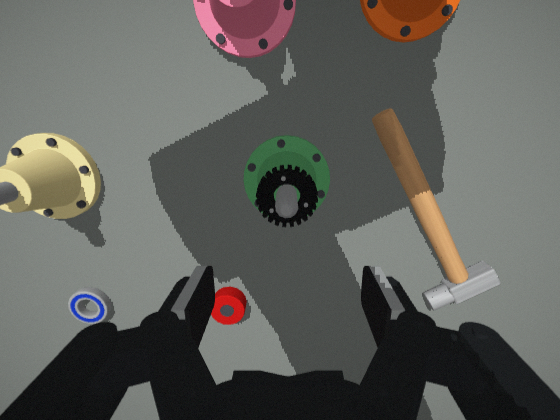

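View pics/s10.png

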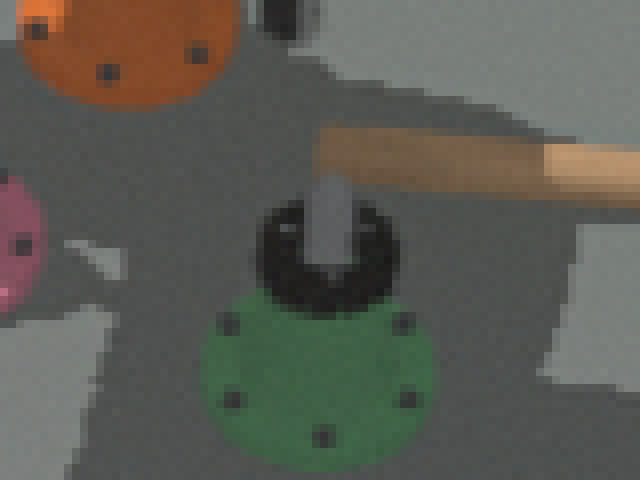

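>>> {"api": "play_rows", "payload": {
  "moves": [
    {"claw":0.85,"dp":[0,-0.9,0.3],"delta_rot":[-0.003,0,0]},
    {"claw":0.85,"dp":[0,-0.9,0.3],"delta_rot":[-0.003,0,0]},
    {"claw":0.85,"dp":[0,-0.9,0.3],"delta_rot":[-0.003,0,0]},
    {"claw":0.85,"dp":[0,-0.9,0.3],"delta_rot":[-0.003,0,0]},
    {"claw":0.85,"dp":[0,-0.9,0.3],"delta_rot":[-0.003,0,0]}
  ]
}}

```text
time_s: 15.05
eef_pos: [0.5543, 0.0021, 0.2322]
ee_rot: [0.0, 0.708, 0.0, 0.706]
wrist_force: [0.8, 0.9, 0.3]
grip_width: 0.852
```

```bash
python3 -c "
from h import *
go([.634,-.2455,.13],0)
"
```

```text
pos [0.5543 0.0021 0.2322] yaw -0.0 joints [-0.14  0.11  1.51 -0.    1.52 -1.71] t 15.05 w 72.4 F [0.8 0.9 0.3]
dp [0.2039, -0.4953, 0.1599] rot [-0.0001, -0.0013, -0.0002]
```

>>> {"api": "play_rows", "payload": {
  "moves": [
    {"claw":0.85,"dp":[0.204,-0.495,0.16],"delta_rot":[0,0,0]},
    {"claw":0.85,"dp":[0.204,-0.495,0.16],"delta_rot":[0,0,0]},
    {"claw":0.85,"dp":[0.204,-0.495,0.16],"delta_rot":[0,0,0]},
    {"claw":0.85,"dp":[0.204,-0.495,0.16],"delta_rot":[0,0,0]},
    {"claw":0.85,"dp":[0.204,-0.495,0.16],"delta_rot":[0,0,0]}
  ]
}}

```text
time_s: 15.68
eef_pos: [0.6336, -0.2459, 0.1278]
ee_rot: [0.001, 0.709, -0.0, 0.706]
wrist_force: [-0.9, 0.5, -0.0]
grip_width: 0.854
```

>>> {"api": "play_rows", "payload": {
  "moves": [
    {"claw":0.85,"dp":[0,0,0],"delta_rot":[0,0,0]},
    {"claw":0.85,"dp":[0,0,0],"delta_rot":[0,0,0]}
  ]
}}

```text
time_s: 15.92
eef_pos: [0.634, -0.2427, 0.1309]
ee_rot: [0.0, 0.708, 0.0, 0.707]
wrist_force: [-0.9, -0.1, -0.3]
grip_width: 0.848
```

```bash
python3 -c "
from h import *
go([.634,-.2455,.13],0)
p=camera_params('wrist');im=capture('wrist');cv2.imwrite('pics/w11.png',im[:,:,::-1])
m=masks(im)['brass']
for z in(.014,.007): print(outer(p,m,z,[.634,-.2455],.02))
"
```

```text
pos [ 0.634  -0.2427  0.1309] yaw -0.0 joints [-0.48  0.42  1.33  0.    1.39 -2.05] t 15.93 w 72.1 F [-0.9 -0.1 -0.3]
dp [0.0017, -0.0055, 0.0] rot [-0.0001, -0.0008, -0.0005]
(array([ 0.6322, -0.2453,  0.0203]), [260, 186, 48, 49, 1255], np.float64(0.0009636006420985742))
(array([ 0.6345, -0.2454,  0.0209]), [260, 186, 48, 49, 1255], np.float64(0.0009938022093985525))
```

View pics/w11.png

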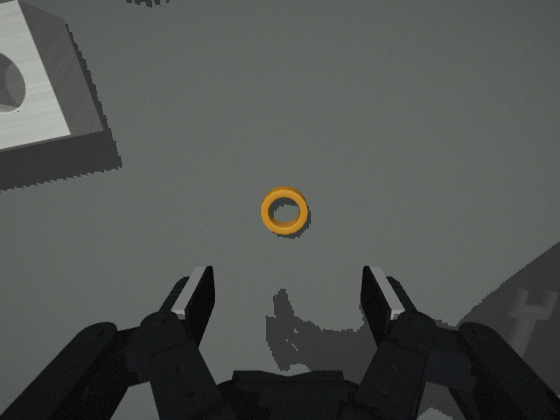

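>>> {"api": "play_rows", "payload": {
  "moves": [
    {"claw":0.7,"dp":[0.1,-0.0054,-0.002],"delta_rot":[0,0,0]},
    {"claw":0.7,"dp":[0.17,-0.0054,-0.002],"delta_rot":[0,0,0]},
    {"claw":0.7,"dp":[0.215,-0.0054,-0.002],"delta_rot":[0,0,0]},
    {"claw":0.7,"dp":[0.226,-0.0054,-0.002],"delta_rot":[0,0,0]},
    {"claw":0.7,"dp":[0.226,-0.0054,-0.002],"delta_rot":[0,0,0]}
  ]
}}

```text
time_s: 16.6
eef_pos: [0.6337, -0.2457, 0.0196]
ee_rot: [-0.0, 0.707, -0.0, 0.707]
wrist_force: [0.0, -0.7, -0.1]
grip_width: 0.698
```

>>> {"api": "play_rows", "payload": {
  "moves": [
    {"claw":0.55,"dp":[0,0,0],"delta_rot":[0,0,0]},
    {"claw":0.35,"dp":[0,0,0],"delta_rot":[0,0,0]},
    {"claw":0.35,"dp":[0,0,0],"delta_rot":[0,0,0]},
    {"claw":0.35,"dp":[0,0,0],"delta_rot":[0,0,0]}
  ]
}}

```text
time_s: 17.1
eef_pos: [0.6339, -0.2463, 0.0205]
ee_rot: [-0.0, 0.706, -0.0, 0.708]
wrist_force: [-3.0, 2.4, 11.1]
grip_width: 0.438
```

```bash
python3 -c "
from h import *
go([.633,-.2455,.0165],0)
p=camera_params('wrist');im=capture('wrist');cv2.imwrite('pics/w12.png',im[:,:,::-1])
s=get_state();M=R.from_quat(s['ee_rot']).as_matrix();t=s['eef_pos']
for a in range(0,24,4): print(a,proj(p,[t+M@[a/1e3,y,-.011] for y in(-.020,.020)]).round(0).tolist())
cv2.imwrite('pics/w12z.png',cv2.resize(im[200:350,190:390,::-1],(800,600)))
"
```

```text
pos [ 0.6339 -0.2463  0.0205] yaw -0.0 joints [-0.48  0.52  1.43  0.    1.19 -2.05] t 17.1 w 37.3 F [-3.   2.4 11.1]
dp [0.008, 0.0015, -0.0019] rot [-0.0001, 0.0012, 0.0006]
0 [[243.0, 272.0], [331.0, 272.0]]
4 [[244.0, 267.0], [330.0, 267.0]]
8 [[245.0, 263.0], [329.0, 263.0]]
12 [[246.0, 260.0], [328.0, 259.0]]
16 [[247.0, 256.0], [327.0, 256.0]]
20 [[248.0, 252.0], [326.0, 252.0]]
```

View pics/w12z.png

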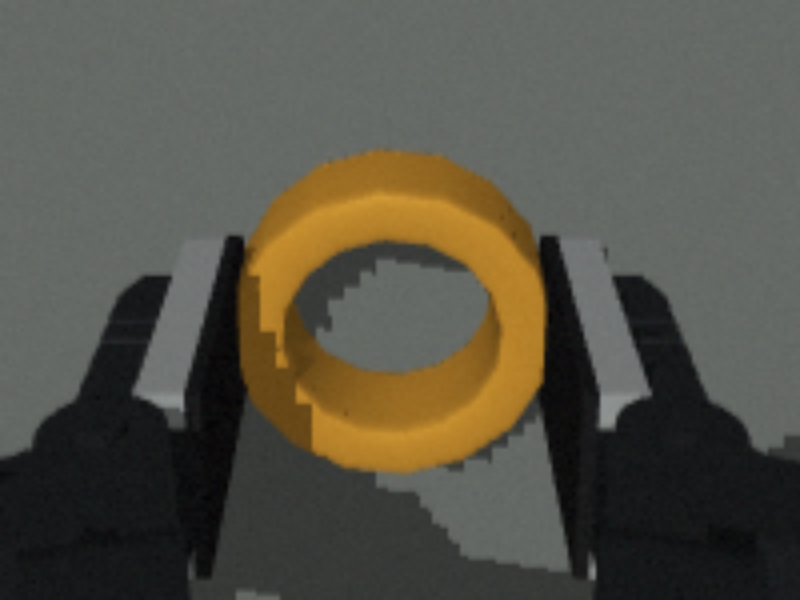

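>>> {"api": "play_rows", "payload": {
  "moves": [
    {"claw":0.6,"dp":[0,0,0],"delta_rot":[0,0,0]},
    {"claw":0.6,"dp":[0,0,0],"delta_rot":[0,0,0]},
    {"claw":0.6,"dp":[0,0,0],"delta_rot":[1,0,0]},
    {"claw":0.6,"dp":[0,0,0],"delta_rot":[1,0,0]},
    {"claw":0.6,"dp":[0,0,0],"delta_rot":[1,0,0]}
  ]
}}

```text
time_s: 17.77
eef_pos: [0.6334, -0.2461, 0.0187]
ee_rot: [0.198, 0.679, -0.198, 0.679]
wrist_force: [0.1, -1.5, -0.7]
grip_width: 0.599
```

```bash
python3 -c "
from h import *
go([.633,-.2457,.016],-90)
"
```

```text
pos [ 0.6334 -0.2461  0.0187] yaw -32.6 joints [-0.48  0.52  1.43 -0.    1.19 -1.49] t 17.77 w 51.0 F [ 0.1 -1.5 -0.7]
dp [0.0053, 0.0004, -0.0011] rot [0.6378, 0.0, 0.0001]
```

>>> {"api": "play_rows", "payload": {
  "moves": [
    {"claw":0.6,"dp":[0.006,0,0],"delta_rot":[0.638,0,0]},
    {"claw":0.6,"dp":[0.006,0,0],"delta_rot":[0.638,0,0]},
    {"claw":0.6,"dp":[0.006,0,0],"delta_rot":[0.638,0,0]},
    {"claw":0.6,"dp":[0.006,0,0],"delta_rot":[0.638,0,0]},
    {"claw":0.6,"dp":[0.006,0,0],"delta_rot":[0.638,0,0]}
  ]
}}

```text
time_s: 18.4
eef_pos: [0.6334, -0.2462, 0.0157]
ee_rot: [0.484, 0.516, -0.484, 0.516]
wrist_force: [-0.8, -1.0, 0.2]
grip_width: 0.597
```

>>> {"api": "play_rows", "payload": {
  "moves": [
    {"claw":0.6,"dp":[0,0,0],"delta_rot":[0.038,0,0]},
    {"claw":0.6,"dp":[0,0,0],"delta_rot":[0.038,0,0]}
  ]
}}

```text
time_s: 18.65
eef_pos: [0.6333, -0.2462, 0.0157]
ee_rot: [0.497, 0.503, -0.497, 0.503]
wrist_force: [0.1, 0.3, 0.4]
grip_width: 0.601
```

>>> {"api": "play_rows", "payload": {
  "moves": [
    {"claw":0.5,"dp":[0,0,0],"delta_rot":[0,0,0]},
    {"claw":0.3,"dp":[0,0,0],"delta_rot":[0,0,0]},
    {"claw":0.3,"dp":[0,0,0],"delta_rot":[0,0,0]},
    {"claw":0.3,"dp":[0,0,0],"delta_rot":[0,0,0]},
    {"claw":0.3,"dp":[0,0,0],"delta_rot":[0,0,0]}
  ]
}}

```text
time_s: 19.27
eef_pos: [0.6336, -0.2462, 0.0161]
ee_rot: [0.497, 0.503, -0.497, 0.503]
wrist_force: [-0.9, 0.1, 5.2]
grip_width: 0.437
```

```bash
python3 -c "
from h import *
p=camera_params('wrist');im=capture('wrist');cv2.imwrite('pics/w13.png',im[:,:,::-1])
cv2.imwrite('pics/w13z.png',cv2.resize(im[200:350,190:390,::-1],(800,600)))
go([.4571,.301,.2],-90)
"
```

```text
pos [ 0.6336 -0.2462  0.0161] yaw -89.3 joints [-0.48  0.52  1.43 -0.    1.19 -0.5 ] t 19.32 w 37.1 F [0.3 0.6 4.6]
dp [-0.3683, -0.3399, -1.0983] rot [0.0074, 0.0002, -0.0004]
```

View pics/w13z.png

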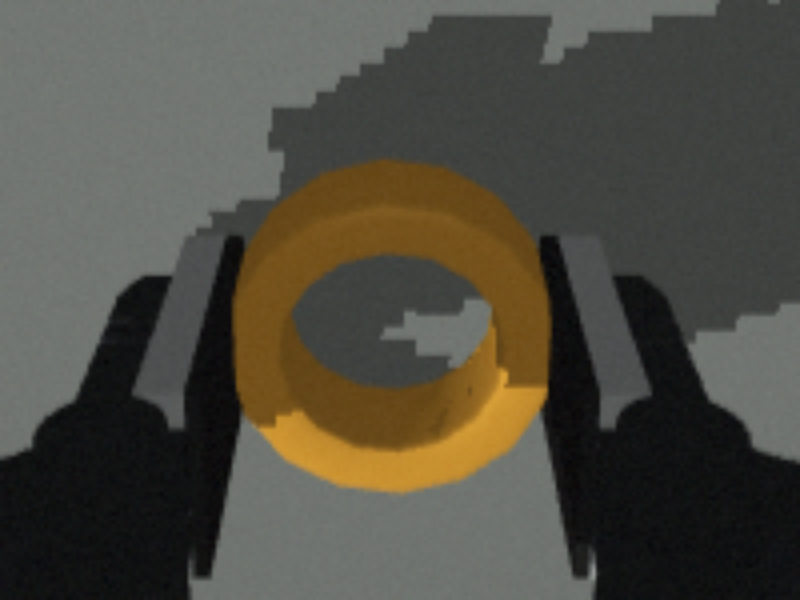

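>>> {"api": "play_rows", "payload": {
  "moves": [
    {"claw":0.3,"dp":[-0.03,0,0],"delta_rot":[0,0,0]},
    {"claw":0.3,"dp":[-0.13,0,0],"delta_rot":[0,0,0]},
    {"claw":0.3,"dp":[-0.25,-0.03,-0.1],"delta_rot":[0,0,0]},
    {"claw":0.3,"dp":[-0.33,-0.06,-0.2],"delta_rot":[0,0,0]},
    {"claw":0.3,"dp":[-0.368,-0.1,-0.32],"delta_rot":[0,0,0]}
  ]
}}

```text
time_s: 19.95
eef_pos: [0.5881, -0.1054, 0.1943]
ee_rot: [0.498, 0.502, -0.497, 0.504]
wrist_force: [0.9, 0.3, -0.9]
grip_width: 0.434
```

>>> {"api": "play_rows", "payload": {
  "moves": [
    {"claw":0.3,"dp":[0,-0.24,-0.78],"delta_rot":[0.007,0,0]},
    {"claw":0.3,"dp":[0,-0.24,-0.78],"delta_rot":[0.007,0,0]},
    {"claw":0.3,"dp":[0,-0.24,-0.78],"delta_rot":[0.007,0,0]},
    {"claw":0.3,"dp":[0,-0.24,-0.78],"delta_rot":[0.007,0,0]},
    {"claw":0.3,"dp":[0,-0.24,-0.78],"delta_rot":[0.007,0,0]}
  ]
}}

```text
time_s: 20.58
eef_pos: [0.4921, 0.1931, 0.1924]
ee_rot: [0.5, 0.5, -0.5, 0.5]
wrist_force: [0.6, -0.5, -0.7]
grip_width: 0.439
```

```bash
python3 -c "
from h import *
go([.4571,.301,.17],-90)
"
```

```text
pos [0.4921 0.1931 0.1924] yaw -90.0 joints [ 0.23  0.08  1.63 -0.    1.43  0.23] t 20.57 w 37.3 F [ 0.6 -0.5 -0.7]
dp [0.0447, -0.0701, -0.2157] rot [0.0001, -0.0001, -0.0007]
```

>>> {"api": "play_rows", "payload": {
  "moves": [
    {"claw":0.3,"dp":[0.0447,-0.07,-0.2157],"delta_rot":[0,0,0]},
    {"claw":0.3,"dp":[0.0447,-0.07,-0.2157],"delta_rot":[0,0,0]},
    {"claw":0.3,"dp":[0.0447,-0.07,-0.2157],"delta_rot":[0,0,0]},
    {"claw":0.3,"dp":[0.0447,-0.07,-0.2157],"delta_rot":[0,0,0]},
    {"claw":0.3,"dp":[0.0447,-0.07,-0.2157],"delta_rot":[0,0,0]}
  ]
}}

```text
time_s: 21.2
eef_pos: [0.4586, 0.2984, 0.1695]
ee_rot: [0.5, 0.5, -0.5, 0.5]
wrist_force: [-0.2, -0.8, -0.5]
grip_width: 0.435
```

>>> {"api": "play_rows", "payload": {
  "moves": [
    {"claw":0.3,"dp":[0,0,0],"delta_rot":[0,0,0]}
  ]
}}

```text
time_s: 21.32
eef_pos: [0.4586, 0.2985, 0.1693]
ee_rot: [0.5, 0.5, -0.5, 0.5]
wrist_force: [0.7, -1.0, -1.2]
grip_width: 0.436
```

```bash
python3 -c "
from h import *
go([.4571,.301,.142],-90)
"
```

```text
pos [0.4586 0.2985 0.1693] yaw -90.1 joints [ 0.44  0.13  1.62 -0.    1.39  0.44] t 21.32 w 37.1 F [ 0.7 -1.  -1.2]
dp [0.0545, -0.0031, -0.0051] rot [-0.0009, -0.0, -0.0003]
```

>>> {"api": "play_rows", "payload": {
  "moves": [
    {"claw":0.3,"dp":[0.03,-0.003,-0.005],"delta_rot":[0,0,0]},
    {"claw":0.3,"dp":[0.05,-0.003,-0.005],"delta_rot":[0,0,0]},
    {"claw":0.3,"dp":[0.05,-0.003,-0.005],"delta_rot":[0,0,0]}
  ]
}}

```text
time_s: 21.7
eef_pos: [0.4561, 0.3015, 0.1426]
ee_rot: [-0.499, -0.5, 0.501, -0.5]
wrist_force: [0.8, -0.7, -0.9]
grip_width: 0.435
```

```bash
python3 -c "
from h import *
go([.4571,.301,.1],-90)
im=capture('wrist');cv2.imwrite('pics/w14.png',im[:,:,::-1])
cv2.imwrite('pics/w14z.png',cv2.resize(im[200:320,220:360,::-1],(700,600),interpolation=cv2.INTER_NEAREST))
"
```

```text
pos [0.4561 0.3015 0.1426] yaw -90.0 joints [ 0.44  0.15  1.65 -0.    1.34  0.44] t 21.7 w 37.0 F [ 0.8 -0.7 -0.9]
dp [0.0851, 0.0021, 0.0009] rot [-0.0001, 0.0007, 0.0012]
```

View pics/w14z.png

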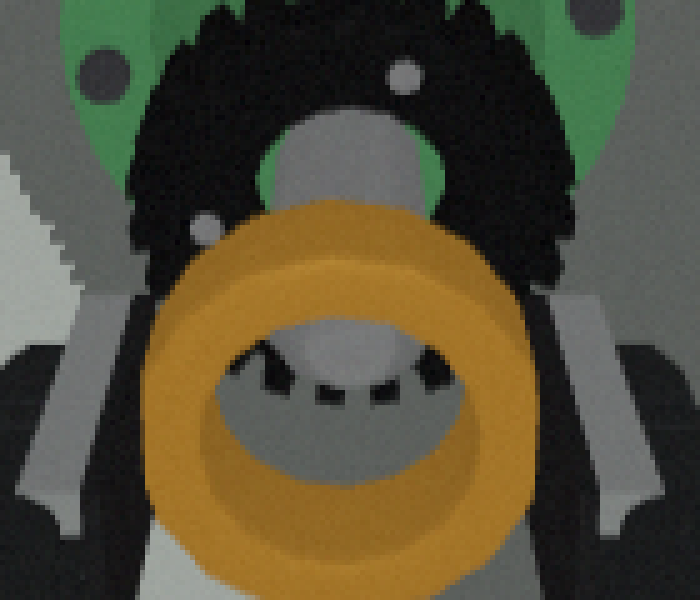

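>>> {"api": "play_rows", "payload": {
  "moves": [
    {"claw":0.3,"dp":[0,0.0021,0.001],"delta_rot":[0,0,0]},
    {"claw":0.3,"dp":[0,0.0021,0.001],"delta_rot":[0,0,0]},
    {"claw":0.3,"dp":[0.03,0.0021,0.001],"delta_rot":[0,0,0]},
    {"claw":0.3,"dp":[0.045,0.0021,0.001],"delta_rot":[0,0,0]},
    {"claw":0.3,"dp":[0.045,0.0021,0.001],"delta_rot":[0,0,0]}
  ]
}}

```text
time_s: 22.38
eef_pos: [0.4573, 0.301, 0.1204]
ee_rot: [-0.499, -0.5, 0.501, -0.5]
wrist_force: [1.0, -0.3, -0.5]
grip_width: 0.436
```

>>> {"api": "play_rows", "payload": {
  "moves": [
    {"claw":0.3,"dp":[0.015,0,0],"delta_rot":[0,0,0]},
    {"claw":0.3,"dp":[0.026,0,0],"delta_rot":[0,0,0]},
    {"claw":0.3,"dp":[0.032,0,0],"delta_rot":[0,0,0]},
    {"claw":0.3,"dp":[0.036,0,0],"delta_rot":[0,0,0]},
    {"claw":0.3,"dp":[0.036,0,0],"delta_rot":[0,0,0]}
  ]
}}

```text
time_s: 23.0
eef_pos: [0.4577, 0.3012, 0.1034]
ee_rot: [-0.5, -0.5, 0.5, -0.5]
wrist_force: [-0.0, -0.5, -1.1]
grip_width: 0.439
```

>>> {"api": "play_rows", "payload": {
  "moves": [
    {"claw":0.3,"dp":[0.002,0,0],"delta_rot":[0,0,0]},
    {"claw":0.3,"dp":[0.003,0,0],"delta_rot":[0,0,0]},
    {"claw":0.3,"dp":[0.003,0,0],"delta_rot":[0,0,0]}
  ]
}}

```text
time_s: 23.38
eef_pos: [0.4577, 0.3012, 0.1019]
ee_rot: [-0.5, -0.5, 0.5, -0.5]
wrist_force: [0.1, -0.9, -0.2]
grip_width: 0.435
```

>>> {"api": "play_rows", "payload": {
  "moves": [
    {"claw":0.3,"dp":[0.002,0,0],"delta_rot":[0,0,0]},
    {"claw":0.3,"dp":[0.003,0,0],"delta_rot":[0,0,0]},
    {"claw":0.3,"dp":[0.003,0,0],"delta_rot":[0,0,0]}
  ]
}}

```text
time_s: 23.75
eef_pos: [0.4577, 0.3012, 0.1003]
ee_rot: [-0.5, -0.5, 0.5, -0.5]
wrist_force: [0.1, -0.3, -0.8]
grip_width: 0.434
```

>>> {"api": "play_rows", "payload": {
  "moves": [
    {"claw":0.3,"dp":[0.0015,0,0],"delta_rot":[0,0,0]},
    {"claw":0.3,"dp":[0.0015,0,0],"delta_rot":[0,0,0]}
  ]
}}

```text
time_s: 24.0
eef_pos: [0.4577, 0.3013, 0.1001]
ee_rot: [0.5, 0.5, -0.5, 0.5]
wrist_force: [-2.6, -1.3, 6.4]
grip_width: 0.441
```

>>> {"api": "play_rows", "payload": {
  "moves": [
    {"claw":0.5,"dp":[0,0,0],"delta_rot":[0,0,0]},
    {"claw":0.6,"dp":[0,0,0],"delta_rot":[0,0,0]},
    {"claw":0.65,"dp":[0,0,0],"delta_rot":[0,0,0]},
    {"claw":0.65,"dp":[0,0,0],"delta_rot":[0,0,0]}
  ]
}}

```text
time_s: 24.5
eef_pos: [0.4577, 0.3013, 0.0996]
ee_rot: [-0.5, -0.5, 0.5, -0.5]
wrist_force: [0.1, 0.0, -0.4]
grip_width: 0.649
```

>>> {"api": "play_rows", "payload": {
  "moves": [
    {"claw":0.65,"dp":[-0.08,0,0],"delta_rot":[0,0,0]},
    {"claw":0.65,"dp":[-0.18,0,0],"delta_rot":[0,0,0]},
    {"claw":0.75,"dp":[-0.27,0,0],"delta_rot":[0,0,0]},
    {"claw":0.85,"dp":[-0.27,0,0],"delta_rot":[0,0,0]}
  ]
}}

```text
time_s: 25.0
eef_pos: [0.4587, 0.3017, 0.2382]
ee_rot: [0.502, 0.499, -0.498, 0.501]
wrist_force: [0.9, 0.1, -1.0]
grip_width: 0.851
```

```bash
python3 -c "
from h import *
im=capture('wrist');cv2.imwrite('pics/w15.png',im[:,:,::-1])
go([.628,.0345,.13],-90)
go([.628,.0345,.13],0)
"
```

```text
pos [0.4581 0.3015 0.2358] yaw -90.0 joints [ 0.44  0.1   1.52 -0.    1.52  0.44] t 25.05 w 72.2 F [-0.2  0.1 -0.9]
dp [0.2119, 0.3394, 0.5341] rot [-0.0, -0.0006, -0.0014]
pos [0.4581 0.3015 0.2358] yaw -90.0 joints [ 0.44  0.1   1.52 -0.    1.52  0.44] t 25.05 w 72.2 F [-0.2  0.1 -0.9]
dp [0.2119, 0.3394, 0.5341] rot [-1.0, 0.0006, -0.0016]
```

View pics/w15.png

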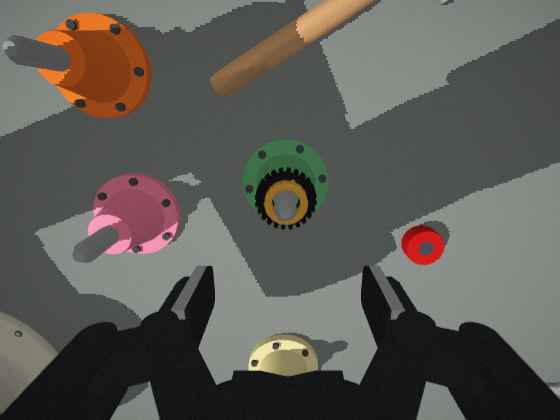

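>>> {"api": "play_rows", "payload": {
  "moves": [
    {"claw":0.85,"dp":[0,0.339,0.534],"delta_rot":[0,0,0]},
    {"claw":0.85,"dp":[0,0.339,0.534],"delta_rot":[0,0,0]},
    {"claw":0.85,"dp":[0,0.339,0.534],"delta_rot":[0,0,0]},
    {"claw":0.85,"dp":[0.21,0.339,0.534],"delta_rot":[0,0,0]},
    {"claw":0.85,"dp":[0.21,0.339,0.534],"delta_rot":[0,0,0]}
  ]
}}

```text
time_s: 25.68
eef_pos: [0.6103, 0.0595, 0.1533]
ee_rot: [-0.5, -0.5, 0.5, -0.5]
wrist_force: [1.2, 1.4, -0.2]
grip_width: 0.849
```

>>> {"api": "play_rows", "payload": {
  "moves": [
    {"claw":0.85,"dp":[0,0,0],"delta_rot":[0,0,0]}
  ]
}}

```text
time_s: 25.8
eef_pos: [0.6093, 0.0584, 0.1504]
ee_rot: [-0.499, -0.501, 0.503, -0.497]
wrist_force: [-0.6, 0.9, -0.3]
grip_width: 0.849
```

```bash
python3 -c "
from h import *
go([.628,.0345,.13],-90)
"
```

```text
pos [0.6093 0.0584 0.1504] yaw -90.2 joints [-0.03  0.28  1.48 -0.    1.39 -0.03] t 25.8 w 72.2 F [-0.6  0.9 -0.3]
dp [0.0405, 0.038, 0.0477] rot [-0.0022, 0.0002, 0.0048]
```

>>> {"api": "play_rows", "payload": {
  "moves": [
    {"claw":0.85,"dp":[0.04,0.038,0.0477],"delta_rot":[0,0,0.003]},
    {"claw":0.85,"dp":[0.04,0.038,0.0477],"delta_rot":[0,0,0.003]},
    {"claw":0.85,"dp":[0.04,0.038,0.0477],"delta_rot":[0,0,0.003]}
  ]
}}

```text
time_s: 26.18
eef_pos: [0.6286, 0.0381, 0.1358]
ee_rot: [0.501, 0.499, -0.499, 0.501]
wrist_force: [0.1, 0.5, 0.8]
grip_width: 0.846
```

```bash
python3 -c "
from h import *
p=camera_params('wrist');im=capture('wrist');cv2.imwrite('pics/w16.png',im[:,:,::-1])
go([.628,.0345,.13],-90)
m=masks(im)['blue']
for z in(.012,): print(outer(p,m,z,[.628,.0345],.022))
"
```

```text
pos [0.6287 0.0382 0.1362] yaw -90.0 joints [-0.06  0.32  1.46  0.    1.36 -0.06] t 26.23 w 72.0 F [-0.2 -0.2  0.3]
dp [0.0124, -0.0016, 0.0075] rot [0.0004, -0.0001, -0.0032]
(array([0.6282, 0.0353, 0.0222]), [261, 187, 53, 51, 967], np.float64(0.00024049341345640587))
```

View pics/w16.png

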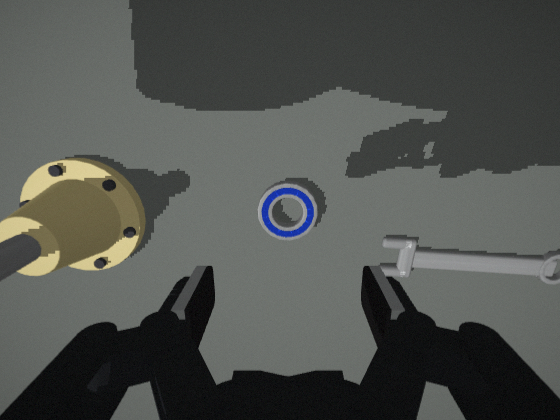

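>>> {"api": "play_rows", "payload": {
  "moves": [
    {"claw":0.8,"dp":[0.1,-0.001,0.006],"delta_rot":[0,0,-0.003]},
    {"claw":0.8,"dp":[0.18,-0.001,0.006],"delta_rot":[0,0,-0.003]},
    {"claw":0.8,"dp":[0.225,-0.001,0.006],"delta_rot":[0,0,-0.003]},
    {"claw":0.8,"dp":[0.242,-0.001,0.006],"delta_rot":[0,0,-0.003]},
    {"claw":0.8,"dp":[0.242,-0.001,0.006],"delta_rot":[0,0,-0.003]}
  ]
}}

```text
time_s: 26.85
eef_pos: [0.6292, 0.0347, 0.0153]
ee_rot: [0.5, 0.5, -0.5, 0.5]
wrist_force: [0.7, -1.1, -0.8]
grip_width: 0.794
```

>>> {"api": "play_rows", "payload": {
  "moves": [
    {"claw":0.65,"dp":[0,0,0],"delta_rot":[0,0,0]},
    {"claw":0.5,"dp":[0,0,0],"delta_rot":[0,0,0]},
    {"claw":0.5,"dp":[0,0,0],"delta_rot":[0,0,0]},
    {"claw":0.5,"dp":[0,0,0],"delta_rot":[0,0,0]}
  ]
}}

```text
time_s: 27.35
eef_pos: [0.6299, 0.0344, 0.0165]
ee_rot: [0.501, 0.499, -0.499, 0.501]
wrist_force: [-2.5, 1.3, 10.0]
grip_width: 0.576
```

```bash
python3 -c "
from h import *
go([.628,.035,.0135],-90)
"
```

```text
pos [0.6299 0.0344 0.0165] yaw -90.0 joints [-0.07  0.43  1.57  0.    1.14 -0.07] t 27.35 w 48.9 F [-2.5  1.3 10. ]
dp [0.0059, -0.0038, -0.0013] rot [-0.0, 0.0001, -0.0014]
```

>>> {"api": "play_rows", "payload": {
  "moves": [
    {"claw":0.74,"dp":[0,0,0],"delta_rot":[0,0,0]},
    {"claw":0.74,"dp":[0,0,0],"delta_rot":[0,0,0]},
    {"claw":0.74,"dp":[0,0,0],"delta_rot":[-1,0,0]},
    {"claw":0.74,"dp":[0,0,0],"delta_rot":[-1,0,0]},
    {"claw":0.74,"dp":[0,0,0],"delta_rot":[-1,0,0]}
  ]
}}

```text
time_s: 27.98
eef_pos: [0.6291, 0.0343, 0.0147]
ee_rot: [0.34, 0.62, -0.34, 0.62]
wrist_force: [-0.6, -0.4, 0.4]
grip_width: 0.74
```

```bash
python3 -c "
from h import *
go([.6295,.0347,.0135],0)
"
```

```text
pos [0.6291 0.0343 0.0147] yaw -57.4 joints [-0.07  0.44  1.57 -0.    1.14 -0.64] t 27.98 w 62.9 F [-0.6 -0.4  0.4]
dp [0.0024, 0.0011, -0.0003] rot [-0.6381, 0.0, 0.0001]
```

>>> {"api": "play_rows", "payload": {
  "moves": [
    {"claw":0.74,"dp":[0.0024,0.0012,0.0008],"delta_rot":[-0.638,0,0]},
    {"claw":0.74,"dp":[0.0024,0.0012,0.0008],"delta_rot":[-0.638,0,0]},
    {"claw":0.74,"dp":[0.0024,0.0012,0.0008],"delta_rot":[-0.638,0,0]},
    {"claw":0.74,"dp":[0.0024,0.0012,0.0008],"delta_rot":[-0.638,0,0]},
    {"claw":0.74,"dp":[0.0024,0.0012,0.0008],"delta_rot":[-0.638,0,0]}
  ]
}}

```text
time_s: 28.6
eef_pos: [0.6299, 0.0343, 0.0135]
ee_rot: [0.023, 0.707, -0.023, 0.707]
wrist_force: [-1.0, -0.2, -0.2]
grip_width: 0.741
```

>>> {"api": "play_rows", "payload": {
  "moves": [
    {"claw":0.74,"dp":[0,0,0],"delta_rot":[-0.044,0,0]},
    {"claw":0.65,"dp":[0,0,0],"delta_rot":[-0.044,0,0]},
    {"claw":0.45,"dp":[0,0,0],"delta_rot":[-0.044,0,0]},
    {"claw":0.45,"dp":[0,0,0],"delta_rot":[-0.044,0,0]},
    {"claw":0.45,"dp":[0,0,0],"delta_rot":[-0.044,0,0]}
  ]
}}

```text
time_s: 29.22
eef_pos: [0.6301, 0.0343, 0.0143]
ee_rot: [0.001, 0.707, -0.001, 0.707]
wrist_force: [-2.6, -0.2, 9.0]
grip_width: 0.582
```

```bash
python3 -c "
from h import *
p=camera_params('wrist');im=capture('wrist');cv2.imwrite('pics/w17.png',im[:,:,::-1])
cv2.imwrite('pics/w17z.png',cv2.resize(im[200:350,190:390,::-1],(800,600)))
go([.457,.301,.2],0)
"
```

```text
pos [0.6302 0.0343 0.0143] yaw -0.2 joints [-0.07  0.44  1.57 -0.    1.14 -1.63] t 29.27 w 49.6 F [-2.  -0.1  8.2]
dp [-0.3719, 0.532, -0.348] rot [-0.0025, 0.0006, 0.0001]
```

View pics/w17z.png

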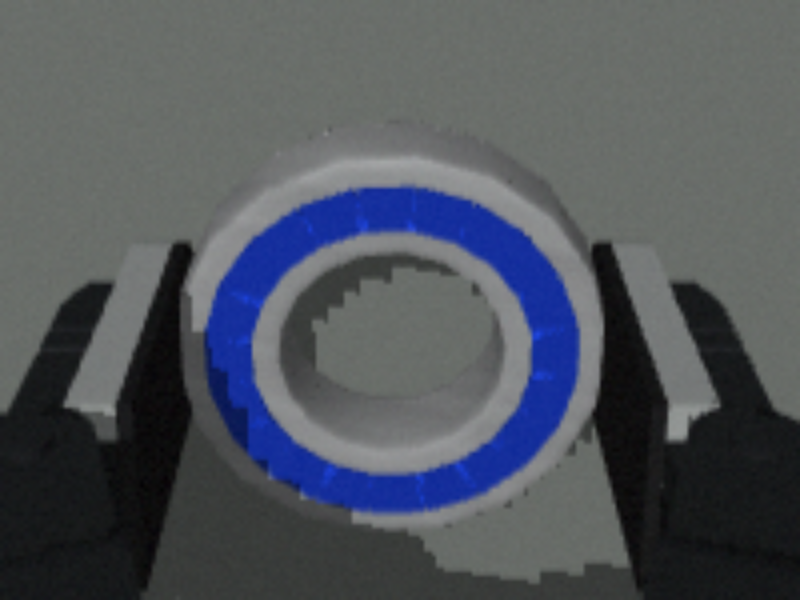

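>>> {"api": "play_rows", "payload": {
  "moves": [
    {"claw":0.45,"dp":[-0.03,0,0],"delta_rot":[0,0,0]},
    {"claw":0.45,"dp":[-0.13,0,0],"delta_rot":[0,0,0]},
    {"claw":0.45,"dp":[-0.25,0.06,-0.04],"delta_rot":[0,0,0]},
    {"claw":0.45,"dp":[-0.33,0.15,-0.1],"delta_rot":[0,0,0]},
    {"claw":0.45,"dp":[-0.36,0.24,-0.16],"delta_rot":[0,0,0]}
  ]
}}

```text
time_s: 29.9
eef_pos: [0.5522, 0.1515, 0.1951]
ee_rot: [0.002, 0.706, -0.001, 0.708]
wrist_force: [0.6, 0.8, -0.7]
grip_width: 0.585
```

>>> {"api": "play_rows", "payload": {
  "moves": [
    {"claw":0.45,"dp":[0,0.29,-0.19],"delta_rot":[0,0,0]},
    {"claw":0.45,"dp":[0,0.29,-0.19],"delta_rot":[0,0,0]},
    {"claw":0.45,"dp":[0,0.29,-0.19],"delta_rot":[0,0,0]},
    {"claw":0.45,"dp":[0,0.29,-0.19],"delta_rot":[0,0,0]},
    {"claw":0.45,"dp":[0,0.29,-0.19],"delta_rot":[0,0,0]}
  ]
}}

```text
time_s: 30.52
eef_pos: [0.4579, 0.2958, 0.1925]
ee_rot: [0.001, 0.707, -0.001, 0.707]
wrist_force: [0.2, -1.1, -1.6]
grip_width: 0.58
```

```bash
python3 -c "
from h import *
go([.457,.301,.15],0)
"
```

```text
pos [0.4579 0.2958 0.1925] yaw -0.1 joints [ 0.43  0.11  1.59 -0.    1.44 -1.14] t 30.52 w 49.3 F [ 0.2 -1.1 -1.6]
dp [0.0849, 0.0104, -0.0018] rot [-0.0013, 0.0004, 0.0001]
```

>>> {"api": "play_rows", "payload": {
  "moves": [
    {"claw":0.45,"dp":[0.03,0.0104,-0.0016],"delta_rot":[0,0,0]},
    {"claw":0.45,"dp":[0.07,0.0104,-0.0016],"delta_rot":[0,0,0]},
    {"claw":0.45,"dp":[0.095,0.0104,-0.0016],"delta_rot":[0,0,0]},
    {"claw":0.45,"dp":[0.095,0.0104,-0.0016],"delta_rot":[0,0,0]}
  ]
}}

```text
time_s: 31.02
eef_pos: [0.4568, 0.3007, 0.1432]
ee_rot: [0.001, 0.708, -0.001, 0.706]
wrist_force: [1.4, -0.3, -2.1]
grip_width: 0.582
```

```bash
python3 -c "
from h import *
go([.4572,.301,.1123],0)
im=capture('wrist');cv2.imwrite('pics/w18.png',im[:,:,::-1])
cv2.imwrite('pics/w18z.png',cv2.resize(im[200:320,220:360,::-1],(700,600),interpolation=cv2.INTER_NEAREST))
"
```

```text
pos [0.4568 0.3007 0.1432] yaw -0.2 joints [ 0.44  0.15  1.65 -0.    1.34 -1.13] t 31.02 w 49.5 F [ 1.4 -0.3 -2.1]
dp [0.0619, 0.0007, 0.001] rot [-0.0017, -0.0012, 0.0006]
```

View pics/w18z.png

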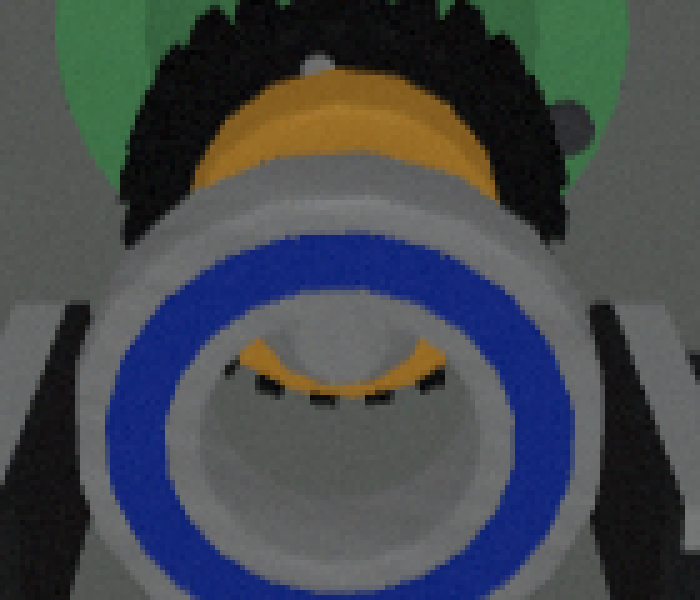

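>>> {"api": "play_rows", "payload": {
  "moves": [
    {"claw":0.45,"dp":[0.015,0.0005,0.0007],"delta_rot":[0,0,0]},
    {"claw":0.45,"dp":[0.03,0.0005,0.0007],"delta_rot":[0,0,0]},
    {"claw":0.45,"dp":[0.045,0.0005,0.0007],"delta_rot":[0,0,0]},
    {"claw":0.45,"dp":[0.054,0.0005,0.0007],"delta_rot":[0,0,0]},
    {"claw":0.45,"dp":[0.054,0.0005,0.0007],"delta_rot":[0,0,0]}
  ]
}}

```text
time_s: 31.7
eef_pos: [0.4572, 0.3014, 0.1171]
ee_rot: [0.001, 0.707, -0.001, 0.707]
wrist_force: [-0.6, -0.0, -1.9]
grip_width: 0.579
```

>>> {"api": "play_rows", "payload": {
  "moves": [
    {"claw":0.45,"dp":[0.002,0,0],"delta_rot":[0,0,0]},
    {"claw":0.45,"dp":[0.004,0,0],"delta_rot":[0,0,0]},
    {"claw":0.45,"dp":[0.004,0,0],"delta_rot":[0,0,0]}
  ]
}}

```text
time_s: 32.08
eef_pos: [0.4573, 0.3014, 0.1155]
ee_rot: [0.001, 0.707, -0.001, 0.707]
wrist_force: [0.3, -0.4, -0.2]
grip_width: 0.581
```

>>> {"api": "play_rows", "payload": {
  "moves": [
    {"claw":0.45,"dp":[0.002,0,0],"delta_rot":[0,0,0]},
    {"claw":0.45,"dp":[0.0045,0,0],"delta_rot":[0,0,0]},
    {"claw":0.45,"dp":[0.0045,0,0],"delta_rot":[0,0,0]}
  ]
}}

```text
time_s: 32.45
eef_pos: [0.4572, 0.3014, 0.113]
ee_rot: [0.001, 0.707, -0.001, 0.707]
wrist_force: [-0.3, -0.7, -1.6]
grip_width: 0.581
```

>>> {"api": "play_rows", "payload": {
  "moves": [
    {"claw":0.45,"dp":[0.002,0,0],"delta_rot":[0,0,0]},
    {"claw":0.45,"dp":[0.002,0,0],"delta_rot":[0,0,0]}
  ]
}}

```text
time_s: 32.7
eef_pos: [0.4573, 0.3014, 0.1123]
ee_rot: [0.001, 0.707, -0.001, 0.707]
wrist_force: [-1.0, -0.7, 1.1]
grip_width: 0.582
```

Just touching at the expected height; half a millimetre more, then release.

>>> {"api": "play_rows", "payload": {
  "moves": [
    {"claw":0.45,"dp":[0.001,0,0],"delta_rot":[0,0,0]},
    {"claw":0.45,"dp":[0.001,0,0],"delta_rot":[0,0,0]}
  ]
}}

```text
time_s: 32.95
eef_pos: [0.4574, 0.3015, 0.1123]
ee_rot: [0.001, 0.707, -0.001, 0.707]
wrist_force: [-2.8, -1.5, 7.7]
grip_width: 0.578
```

>>> {"api": "play_rows", "payload": {
  "moves": [
    {"claw":0.64,"dp":[0,0,0],"delta_rot":[0,0,0]},
    {"claw":0.74,"dp":[0,0,0],"delta_rot":[0,0,0]},
    {"claw":0.78,"dp":[0,0,0],"delta_rot":[0,0,0]},
    {"claw":0.78,"dp":[0,0,0],"delta_rot":[0,0,0]}
  ]
}}

```text
time_s: 33.45
eef_pos: [0.4573, 0.3014, 0.1116]
ee_rot: [0.001, 0.707, -0.001, 0.707]
wrist_force: [-0.1, 0.5, -0.1]
grip_width: 0.777
```

>>> {"api": "play_rows", "payload": {
  "moves": [
    {"claw":0.78,"dp":[-0.08,0,0],"delta_rot":[0,0,0]},
    {"claw":0.78,"dp":[-0.17,0,0],"delta_rot":[0,0,0]},
    {"claw":0.78,"dp":[-0.24,0,0],"delta_rot":[0,0,0]},
    {"claw":0.78,"dp":[-0.24,0,0],"delta_rot":[0,0,0]}
  ]
}}

```text
time_s: 33.95
eef_pos: [0.4581, 0.3018, 0.2344]
ee_rot: [0.001, 0.706, 0.0, 0.709]
wrist_force: [1.5, -0.4, -1.4]
grip_width: 0.778
```

```bash
python3 -c "
from h import *
im=capture('wrist');cv2.imwrite('pics/w19.png',im[:,:,::-1])
go([.627,.222,.138],0)
"
```

```text
pos [0.4575 0.3016 0.2325] yaw -0.1 joints [ 0.44  0.1   1.53 -0.    1.51 -1.13] t 34.0 w 66.0 F [ 0.2  0.3 -1.1]
dp [0.1894, -0.1587, 0.3389] rot [-0.0011, 0.001, -0.0004]
```

View pics/w19.png

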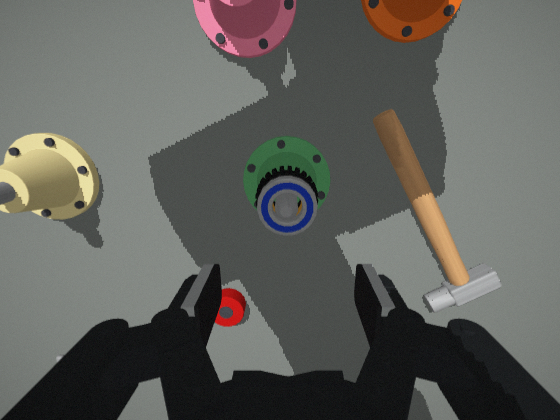

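Bearing seated. Now the cap.

>>> {"api": "play_rows", "payload": {
  "moves": [
    {"claw":0.78,"dp":[0,-0.159,0.339],"delta_rot":[0,0,0]},
    {"claw":0.78,"dp":[0,-0.159,0.339],"delta_rot":[0,0,0]},
    {"claw":0.78,"dp":[0.1,-0.159,0.339],"delta_rot":[0,0,0]},
    {"claw":0.78,"dp":[0.189,-0.159,0.339],"delta_rot":[0,0,0]},
    {"claw":0.78,"dp":[0.189,-0.159,0.339],"delta_rot":[0,0,0]}
  ]
}}

```text
time_s: 34.62
eef_pos: [0.6248, 0.2204, 0.1316]
ee_rot: [0.0, 0.71, -0.002, 0.704]
wrist_force: [-0.0, 0.0, 1.5]
grip_width: 0.779
```

>>> {"api": "play_rows", "payload": {
  "moves": [
    {"claw":0.78,"dp":[0,0,0],"delta_rot":[0,0,0]},
    {"claw":0.78,"dp":[0,0,0],"delta_rot":[0,0,0]}
  ]
}}

```text
time_s: 34.88
eef_pos: [0.6269, 0.2225, 0.14]
ee_rot: [0.001, 0.706, -0.0, 0.708]
wrist_force: [0.7, 0.1, -0.8]
grip_width: 0.782
```

```bash
python3 -c "
from h import *
go([.627,.222,.138],0)
p=camera_params('wrist');im=capture('wrist');cv2.imwrite('pics/w20.png',im[:,:,::-1])
hsv=cv2.cvtColor(im,cv2.COLOR_RGB2HSV);m=((hsv[...,0]<6)|(hsv[...,0]>172))&(hsv[...,1]>150)&(hsv[...,2]>40)
for z in(.022,.011): print(outer(p,m,z,[.627,.222],.023))
"
```

```text
pos [0.6269 0.2225 0.14  ] yaw -0.0 joints [ 0.23  0.39  1.36 -0.    1.39 -1.34] t 34.88 w 66.5 F [ 0.7  0.1 -0.8]
dp [0.0039, -0.0009, 0.0003] rot [-0.0005, 0.0021, -0.0005]
(array([0.6235, 0.2226, 0.0237]), [261, 179, 54, 57, 2098], np.float64(0.0017572367857838639))
(array([0.6271, 0.2226, 0.0248]), [261, 179, 54, 57, 2098], np.float64(0.0018408088038484524))
```

View pics/w20.png

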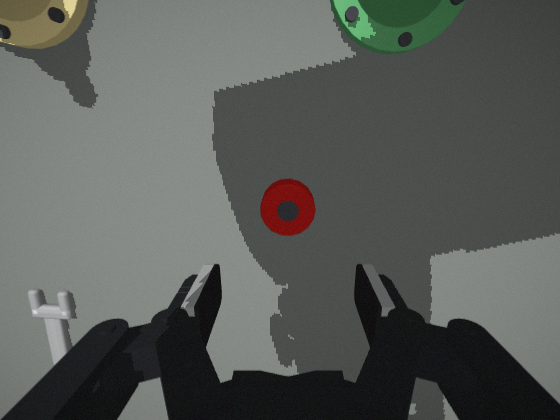

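>>> {"api": "play_rows", "payload": {
  "moves": [
    {"claw":0.74,"dp":[0.1,0,-0.003],"delta_rot":[0,0.002,0]},
    {"claw":0.74,"dp":[0.17,0,-0.003],"delta_rot":[0,0.002,0]},
    {"claw":0.74,"dp":[0.22,0,-0.003],"delta_rot":[0,0.002,0]},
    {"claw":0.74,"dp":[0.242,0,-0.003],"delta_rot":[0,0.002,0]},
    {"claw":0.74,"dp":[0.242,0,-0.003],"delta_rot":[0,0.002,0]}
  ]
}}

```text
time_s: 35.55
eef_pos: [0.6253, 0.2219, 0.0168]
ee_rot: [0.001, 0.708, -0.001, 0.706]
wrist_force: [-0.2, 0.0, 0.2]
grip_width: 0.736
```

>>> {"api": "play_rows", "payload": {
  "moves": [
    {"claw":0.6,"dp":[0,0,0],"delta_rot":[0,0,0]},
    {"claw":0.4,"dp":[0,0,0],"delta_rot":[0,0,0]},
    {"claw":0.4,"dp":[0,0,0],"delta_rot":[0,0,0]},
    {"claw":0.4,"dp":[0,0,0],"delta_rot":[0,0,0]}
  ]
}}

```text
time_s: 36.05
eef_pos: [0.6258, 0.2218, 0.0181]
ee_rot: [0.001, 0.707, -0.0, 0.707]
wrist_force: [-2.8, -0.4, 9.0]
grip_width: 0.515
```

>>> {"api": "play_rows", "payload": {
  "moves": [
    {"claw":0.68,"dp":[0,0,0],"delta_rot":[0,0,0]},
    {"claw":0.68,"dp":[0,0,0],"delta_rot":[0,0,0]},
    {"claw":0.68,"dp":[0,0,0],"delta_rot":[1,0,0]},
    {"claw":0.68,"dp":[0,0,0],"delta_rot":[1,0,0]},
    {"claw":0.68,"dp":[0,0,0],"delta_rot":[1,0,0]}
  ]
}}

```text
time_s: 36.67
eef_pos: [0.6251, 0.2216, 0.0162]
ee_rot: [0.199, 0.68, -0.199, 0.677]
wrist_force: [-0.1, -0.0, -0.4]
grip_width: 0.677
```

```bash
python3 -c "
from h import *
go([.6255,.2226,.018],-90)
"
```

```text
pos [0.6251 0.2216 0.0162] yaw -32.7 joints [ 0.22  0.5   1.47  0.    1.17 -0.78] t 36.67 w 57.6 F [-0.1 -0.  -0.4]
dp [-0.0035, 0.002, -0.0005] rot [0.6368, -0.0009, 0.0019]
```

Finish the turn, then grip at z ≈ 0.0175.

>>> {"api": "play_rows", "payload": {
  "moves": [
    {"claw":0.68,"dp":[-0.003,0,0],"delta_rot":[0.637,-0.001,0.002]},
    {"claw":0.68,"dp":[-0.003,0,0],"delta_rot":[0.637,-0.001,0.002]},
    {"claw":0.68,"dp":[-0.003,0,0],"delta_rot":[0.637,-0.001,0.002]},
    {"claw":0.68,"dp":[-0.003,0,0],"delta_rot":[0.637,-0.001,0.002]},
    {"claw":0.68,"dp":[-0.003,0,0],"delta_rot":[0.637,-0.001,0.002]}
  ]
}}

```text
time_s: 37.3
eef_pos: [0.6252, 0.2216, 0.0177]
ee_rot: [0.484, 0.515, -0.484, 0.515]
wrist_force: [-0.4, -0.5, 0.5]
grip_width: 0.679
```

>>> {"api": "play_rows", "payload": {
  "moves": [
    {"claw":0.68,"dp":[0,0,0],"delta_rot":[0.042,0,0]},
    {"claw":0.6,"dp":[0,0,0],"delta_rot":[0.042,0,0]},
    {"claw":0.4,"dp":[0,0,0],"delta_rot":[0.042,0,0]},
    {"claw":0.4,"dp":[0,0,0],"delta_rot":[0.042,0,0]},
    {"claw":0.4,"dp":[0,0,0],"delta_rot":[0.042,0,0]}
  ]
}}

```text
time_s: 37.92
eef_pos: [0.6253, 0.2217, 0.0182]
ee_rot: [0.499, 0.501, -0.499, 0.501]
wrist_force: [-1.1, -1.0, 6.5]
grip_width: 0.523
```

```bash
python3 -c "
from h import *
p=camera_params('wrist');im=capture('wrist');cv2.imwrite('pics/w21.png',im[:,:,::-1])
cv2.imwrite('pics/w21z.png',cv2.resize(im[200:350,190:390,::-1],(800,600)))
go([.4573,.301,.2],-90)
"
```

```text
pos [0.6253 0.2217 0.0182] yaw -89.7 joints [0.22 0.49 1.48 0.   1.17 0.22] t 37.98 w 43.6 F [-1.4 -0.9  5.9]
dp [-0.3638, -0.335, -0.1604] rot [0.0032, -0.0002, -0.0003]
```

View pics/w21z.png

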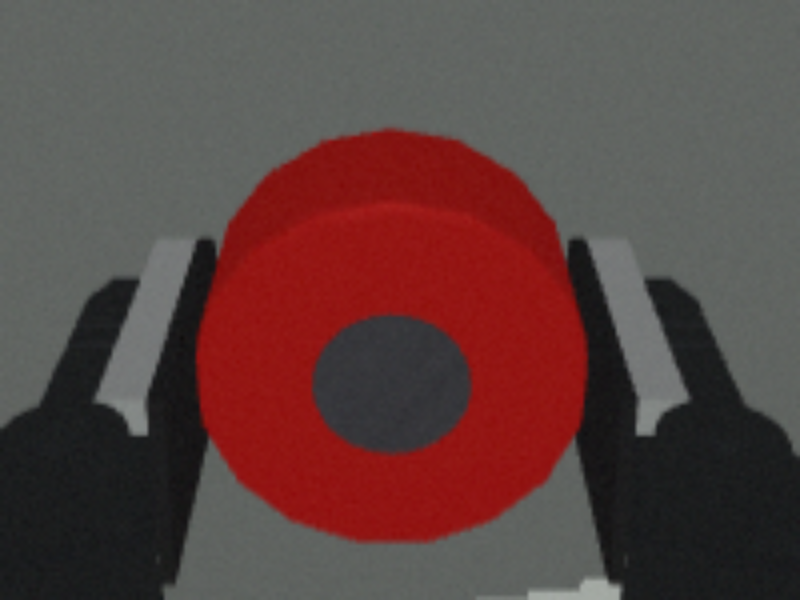

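>>> {"api": "play_rows", "payload": {
  "moves": [
    {"claw":0.4,"dp":[-0.03,0,0],"delta_rot":[0,0,0]},
    {"claw":0.4,"dp":[-0.13,0,0],"delta_rot":[0,0,0]},
    {"claw":0.4,"dp":[-0.25,0,0],"delta_rot":[0,0,0]},
    {"claw":0.4,"dp":[-0.33,-0.04,-0.02],"delta_rot":[0,0,0]},
    {"claw":0.4,"dp":[-0.364,-0.1,-0.05],"delta_rot":[0.003,0,0]}
  ]
}}

```text
time_s: 38.6
eef_pos: [0.5753, 0.2465, 0.2033]
ee_rot: [0.502, 0.499, -0.499, 0.5]
wrist_force: [-0.3, 0.8, -0.6]
grip_width: 0.516
```

>>> {"api": "play_rows", "payload": {
  "moves": [
    {"claw":0.4,"dp":[0,-0.1,-0.05],"delta_rot":[0,0,0]},
    {"claw":0.4,"dp":[0,-0.19,-0.09],"delta_rot":[0,0,0]},
    {"claw":0.4,"dp":[0,-0.235,-0.11],"delta_rot":[0,0,0]},
    {"claw":0.4,"dp":[0,-0.235,-0.11],"delta_rot":[0,0,0]},
    {"claw":0.4,"dp":[0,-0.235,-0.11],"delta_rot":[0,0,0]}
  ]
}}

```text
time_s: 39.22
eef_pos: [0.4584, 0.3014, 0.2]
ee_rot: [0.501, 0.499, -0.5, 0.5]
wrist_force: [0.4, 0.2, -0.5]
grip_width: 0.519
```

```bash
python3 -c "
from h import *
go([.4573,.301,.149],-90)
"
```

```text
pos [0.4584 0.3014 0.2   ] yaw -90.1 joints [ 0.44  0.12  1.57 -0.    1.45  0.44] t 39.23 w 44.1 F [ 0.4  0.2 -0.5]
dp [0.1021, -0.0023, 0.0008] rot [-0.0011, -0.0001, -0.0004]
```

>>> {"api": "play_rows", "payload": {
  "moves": [
    {"claw":0.4,"dp":[0.04,-0.0023,0.0008],"delta_rot":[0,0,0]},
    {"claw":0.4,"dp":[0.08,-0.0023,0.0008],"delta_rot":[0,0,0]},
    {"claw":0.4,"dp":[0.103,-0.0023,0.0008],"delta_rot":[0,0,0]},
    {"claw":0.4,"dp":[0.103,-0.0023,0.0008],"delta_rot":[0,0,0]},
    {"claw":0.4,"dp":[0.103,-0.0023,0.0008],"delta_rot":[0,0,0]}
  ]
}}

```text
time_s: 39.85
eef_pos: [0.457, 0.3013, 0.1489]
ee_rot: [0.501, 0.499, -0.5, 0.5]
wrist_force: [-0.3, -0.4, -0.2]
grip_width: 0.516
```

```bash
python3 -c "
from h import *
go([.4573,.301,.1282],-90)
im=capture('wrist');cv2.imwrite('pics/w22.png',im[:,:,::-1])
a=cv2.resize(im[180:320,210:370,::-1],(686,600),interpolation=cv2.INTER_NEAREST);cv2.imwrite('pics/w22z.png',a)
"
```

```text
pos [0.457  0.3013 0.1489] yaw -90.1 joints [0.44 0.15 1.65 0.   1.35 0.44] t 39.85 w 43.8 F [-0.3 -0.4 -0.2]
dp [0.0414, 0.0005, 0.0005] rot [-0.0012, -0.0003, -0.0004]
```

View pics/w22z.png

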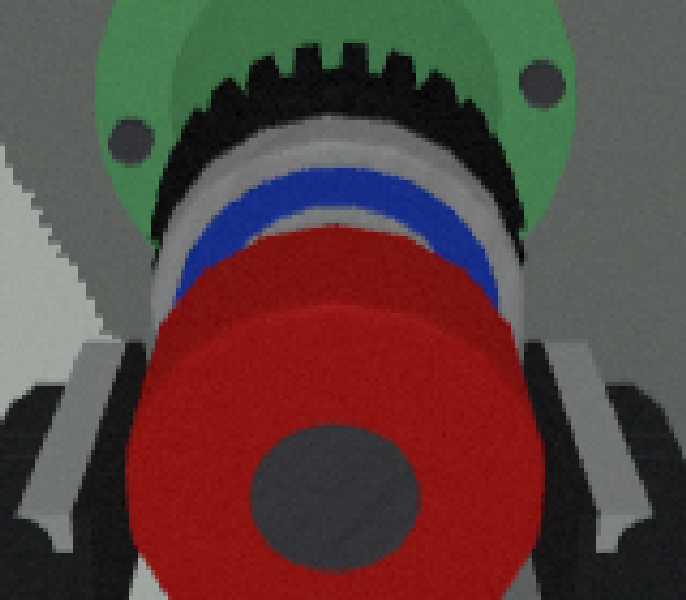

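>>> {"api": "play_rows", "payload": {
  "moves": [
    {"claw":0.4,"dp":[0.012,0.0005,0.0005],"delta_rot":[0,0,0]},
    {"claw":0.4,"dp":[0.022,0.0005,0.0005],"delta_rot":[0,0,0]},
    {"claw":0.4,"dp":[0.03,0.0005,0.0005],"delta_rot":[0,0,0]},
    {"claw":0.4,"dp":[0.035,0.0005,0.0005],"delta_rot":[0,0,0]},
    {"claw":0.4,"dp":[0.035,0.0005,0.0005],"delta_rot":[0,0,0]}
  ]
}}

```text
time_s: 40.52
eef_pos: [0.4567, 0.301, 0.1305]
ee_rot: [-0.5, -0.5, 0.5, -0.5]
wrist_force: [-0.3, -0.6, -1.2]
grip_width: 0.52
```

>>> {"api": "play_rows", "payload": {
  "moves": [
    {"claw":0.4,"dp":[0.002,0,0],"delta_rot":[0,0,0]},
    {"claw":0.4,"dp":[0.0035,0,0],"delta_rot":[0,0,0]},
    {"claw":0.4,"dp":[0.0035,0,0],"delta_rot":[0,0,0]}
  ]
}}

```text
time_s: 40.9
eef_pos: [0.4567, 0.301, 0.1289]
ee_rot: [0.5, 0.5, -0.5, 0.5]
wrist_force: [-1.1, 0.3, -0.5]
grip_width: 0.516
```

>>> {"api": "play_rows", "payload": {
  "moves": [
    {"claw":0.4,"dp":[0.0015,0,0],"delta_rot":[0,0,0]},
    {"claw":0.4,"dp":[0.0015,0,0],"delta_rot":[0,0,0]}
  ]
}}

```text
time_s: 41.15
eef_pos: [0.4568, 0.301, 0.1282]
ee_rot: [0.5, 0.5, -0.5, 0.5]
wrist_force: [0.1, 0.9, 0.3]
grip_width: 0.519
```

>>> {"api": "play_rows", "payload": {
  "moves": [
    {"claw":0.4,"dp":[0.001,0,0],"delta_rot":[0,0,0]},
    {"claw":0.4,"dp":[0.001,0,0],"delta_rot":[0,0,0]}
  ]
}}

```text
time_s: 41.4
eef_pos: [0.4568, 0.3011, 0.1282]
ee_rot: [0.501, 0.5, -0.5, 0.5]
wrist_force: [-1.7, 0.3, 5.4]
grip_width: 0.514
```

Contact at 0.1282 as predicted. Release and back off.

>>> {"api": "play_rows", "payload": {
  "moves": [
    {"claw":0.58,"dp":[0,0,0],"delta_rot":[0,0,0]},
    {"claw":0.66,"dp":[0,0,0],"delta_rot":[0,0,0]},
    {"claw":0.75,"dp":[0,0,0],"delta_rot":[0,0,0]},
    {"claw":0.75,"dp":[0,0,0],"delta_rot":[0,0,0]}
  ]
}}

```text
time_s: 41.9
eef_pos: [0.4568, 0.301, 0.1277]
ee_rot: [0.5, 0.5, -0.5, 0.5]
wrist_force: [0.2, 0.4, 0.2]
grip_width: 0.752
```

>>> {"api": "play_rows", "payload": {
  "moves": [
    {"claw":0.75,"dp":[-0.08,0,0],"delta_rot":[0,0,0]},
    {"claw":0.75,"dp":[-0.17,0,0],"delta_rot":[0,0,0]},
    {"claw":0.75,"dp":[-0.24,0,0],"delta_rot":[0,0,0]},
    {"claw":0.75,"dp":[-0.24,0,0],"delta_rot":[0,0,0]}
  ]
}}

```text
time_s: 42.4
eef_pos: [0.4575, 0.3014, 0.2504]
ee_rot: [0.502, 0.499, -0.499, 0.5]
wrist_force: [0.4, -0.8, -0.8]
grip_width: 0.753
```

>>> {"api": "play_rows", "payload": {
  "moves": [
    {"claw":0.75,"dp":[0,0,0.4],"delta_rot":[0,0,0]},
    {"claw":0.75,"dp":[0,0,0.4],"delta_rot":[0,0,0]},
    {"claw":0.75,"dp":[0,0,0.4],"delta_rot":[0,0,0]},
    {"claw":0.75,"dp":[0,0,0.4],"delta_rot":[0,0,0]},
    {"claw":0.75,"dp":[0,0,0.4],"delta_rot":[0,0,0]}
  ]
}}

```text
time_s: 43.02
eef_pos: [0.4564, 0.1007, 0.2472]
ee_rot: [-0.501, -0.499, 0.501, -0.499]
wrist_force: [0.1, 1.1, 1.1]
grip_width: 0.748
```

```bash
python3 -c "
from h import *
o=[]
for n in ('scene','top'):
  p=camera_params(n);im=capture(n)[:,:,::-1];cv2.imwrite(f'pics/{n}f.png',im)
  u,v=proj(p,[[.4545,.302,.09]])[0].astype(int);o.append(cv2.resize(im[v-30:v+30,u-40:u+40],(400,300),interpolation=cv2.INTER_NEAREST))
cv2.imwrite('pics/f.png',np.hstack(o))
p=camera_params('scene');m=masks(cv2.imread('pics/scenef.png')[:,:,::-1].copy())
print(proj(p,[[.4555,.3015,z] for z in(.132,.11,.098,.084,.07)]).round(1).tolist())
go([.4573,.301,.2],-90)
"
```

```text
[[317.4, 115.5], [317.0, 120.4], [316.8, 123.0], [316.6, 126.1], [316.4, 129.1]]
pos [0.4564 0.1019 0.2473] yaw -90.1 joints [ 0.05 -0.08  1.67  0.    1.54  0.06] t 43.12 w 63.8 F [ 0.7  0.1 -0. ]
dp [0.0948, 0.0015, -0.3981] rot [-0.0007, -0.0003, 0.0004]
```

View pics/f.png

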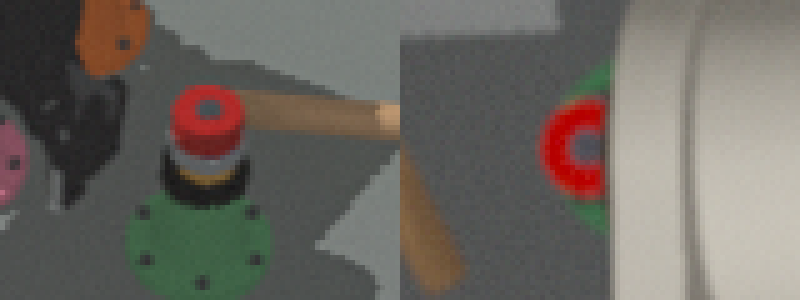

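View pics/scenef.png

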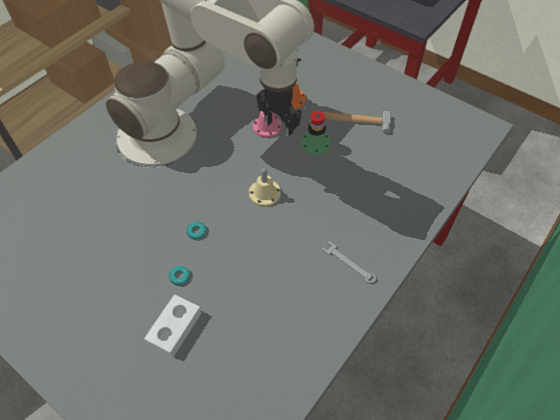

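```bash
python3 -c "
from plant import *
print(hand_in(),get_state()['time_s'])"
```

```text
the job is handed in; nothing more can be done
the job is handed in; nothing more can be done
```

The stack is on the green column's pin in the order asked: black gear, brass spacer, steel bearing, red cap. I handed it in at about 43 s of robot time.

- **Placing:** I gripped each part twice at right angles to centre it in the jaws. I then lowered it along the pin to a light contact of 8 N or less before opening. The forces I read at the end of each move call reached at most about 14 N, on bench grips, and it was not watched between calls.
- **Seating:** Each part touched down within about 0.5 mm of the height expected for flat seating. The shoulder and stack heights were 70, 84, 98 and 110 mm.
- **Last pictures:** The scene picture shows all four parts stacked upright, the cream pin bare, and the hammer, wrench, block and look-alikes apparently where they started. The top view of the stack was partly hidden by the arm.
- **Disagreement:** The fixed cameras put the pin about 2.5 mm in x and 1 mm in y away from where the wrist camera showed it relative to the gripper. I went by the wrist view, and every part slid on without noticeable sideways force.

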